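# Space, clamp and level the letter shelf

## Robot

A 6-joint arm with a two-finger parallel gripper is mounted at the origin on the work surface. World frame = base frame: x ahead of the robot, y to its left, z up, the work surface at z = 0. Lengths are in mm, angles in rad, forces in N, time in s.
With the tool pointing down it reaches from about 300 to 1000 mm from the base axis. Payload 5.1 kg.
Tool frame: the origin (TCP) lies on the centre line of the jaws, within the pads' length; the fingertips stand 19 mm ahead of it and the grasp point (between the pads) is the TCP (arm.finger_overhang is the distance from the TCP to the fingertips, in mm); z points along the fingers, y is the line along which they close (so a half turn about z gives the same grasp; the last joint's range is limited). The gripper opens to 95 mm and grips with 3 to 60 N. Pads are 20 mm wide; open, the fingers measure 119 mm over their backs; the gripper's body (75 mm by 180 mm) begins 59 mm behind the grasp point.
Start: joints at [-1.27, 0.124, 1.65, -0, 1.367, -0.083], TCP at [243.358, -602.712, 213.656] pointing down, gripper open.
Joint ranges: [-2.61, 2.61], [-1.02, 2.33], [0.03, 2.71], [-1.35, 4.49], [0.32, 2.68], [-2.91, 2.91]. Speed limits (rad/s): [2.57, 2.57, 3.14, 3.14, 3.14, 3.14].

## Interface

Orientations are given as a unit quaternion [w, x, y, z].
In Python, from station import arm gives the robot as it stands.
- The arm moves only by the shell command python3 -m jog 'ROWS' [OPENING] [FORCE]. ROWS is text: rows parted by semicolons, each of 4 numbers parted by spaces: the shift along the tool's x, y, z in mm, then the turn about the tool's z in degrees. A call has 1 to 20 rows; each row shifts and turns the commanded pose from where the row before left it, along the tool's axes as they then stand; what a row does not reach is not made up. A row lasts 1/12 s, in which the tool goes at most 41.7 mm and 7.16 degrees, less where a joint would pass 70% of its speed; a pose out of reach is approached as far as the arm can. A call with a gripper value outside its range is refused whole. OPENING is the closure, from -1 (fully open) to 1 (shut), set as the call begins (- or left out, the last holds). The fingers move at their own pace and stop on an object; FORCE is the grip in N (left out, the last holds). Time passes only in rows, so rows that do not move let the fingers close. It gives the time, the measured TCP pose, the force, the opening and the grip force at its end, in the units of the state.
- arm.read_state(): the state, without advancing time (a new reading comes with each control period).
- arm.read_camera(name): name is "scene" or "side" or "wrist"; returns the picture (384x512x3 uint8, red, green, blue); there is no depth.
- arm.get_calibration(name): a dict with "mtx" (3x3 intrinsics, pixels), "eye" and "rotation" of the camera in the world; the wrist camera has in their place "hand_eye" (4x4, takes a point from camera to tool coordinates, whose origin is the TCP and whose axes are the flange's). Camera axes: x right, y up, looking along -z (the intrinsics and any distortion apply to the point x, -y, -z); pixel columns grow to the right and rows downward; lengths in mm; the calibration is good to about 2 mm. The wrist camera is an equidistant fisheye: a pixel r from the principal point sees the ray r / f radians off the axis. A picture is of the moment at which its call begins: read the wrist's pose just before it. get_calibration takes no time and is no camera call.
- arm.job_done(): hands the job in; it is judged then, once.
The state is a dict: "t": time; "qpos": joint angles; "joint_vel": joint speeds; "joint_torque": joint torques, N m; "tool_pos": TCP position; "orientation": TCP orientation; "force": force on the tool from outside, world axes, zero at the start; "wrist_torque": the same for the moment, N m; "gripper_width": opening from 0.0 (shut) to 1.0 (fully open); "finger_force": force on a finger pad.
Only numpy, scipy, OpenCV 4.12 (cv2) and the standard library are available. Lean on these libraries where they do the work, as an engineer would, in place of code of your own. Each camera call takes 0.05 s, during which the arm holds its last target. There are 200 camera calls.

## Task

Set up the letter shelf on the writing desk. First slide its clamp grip all the way to the release end at the robot's right, then push every spacer blade lying on the desk into the gap under the shelf board, each in a bay of its own, pointing straight in, until the line scribed across it is level with the board's front edge. Then slide the clamp grip to the brass mark, and last of all lay the spirit level along the narrow rail at the back, about the middle; leave the other things on the desk where they are.

Things in the scene. Friction and masses are not known exactly. Their poses are not given: they have to be found in the camera images.
- shelf: Fixed wooden letter shelf, 304 mm wide (y). Origin on the desk under the mid front edge of its white shelf board; x into the gap, y left, z up. Dark base board 12 thick, x -130 to 110, bare in front. White board x 0 to 110, z 21 to 37, over a gap 9 high that cleats 24 wide split into four bays 46 wide, open in front, over 100 deep.
- mark: Thin brass mark (18 x 6 x 15 mm) standing on the shelf board just in front of the clamp's track; origin under its centre at the board's top. The clamp grip's target along the shelf's y.
- clamp (a joint): Position in m of the clamp grip on its track: 0 at the release end (robot's right, the shelf's -y), grows to 0.12 towards +y (robot's left). About 2 N to move, stays where left.
- clamp_top (a point): Centre of the top of the clamp grip: a black upright block 28 (shelf x) x 20 (shelf y) x 40 mm high, on a dark steel track 40 wide whose centre line is 45 mm behind the shelf board's front edge. Grip top 91.5 mm above the desk, track top 51 mm.
- rail_mid (a point): Middle of the top of the narrow dark wooden rail, 20 mm wide (shelf x) and 280 long (shelf y), that stands along the back of the shelf board; its top is 95 mm above the desk. Axes as the shelf's.
- level: Spirit level: aluminium bar 180 (x) x 24 x 24 mm with black ends and a small green vial; origin at the centre of its underside, x along it.
- level_mid (a point): Centre of the spirit level's bar.
- bay1 (a point): Bay 1 of the gap (counted from the robot's right): middle of its mouth, in the plane of the shelf board's front edge, at the porch's height (12 mm). Axes as the shelf's.
- blade1: Spacer blade (may be absent): flat aluminium plate 120 x 34 x 6 mm, x along it to the tip; upright wooden handle on its rear end. Origin on the underside beneath the black line scribed across the plate: tip at x +50, rear end at x -70, handle from x -70 to -30 (centre -50), 14 wide (y), its top 46 above the underside.
- bay2 (a point): Bay 2 of the gap (counted from the robot's right): middle of its mouth, in the plane of the shelf board's front edge, at the porch's height (12 mm). Axes as the shelf's.
- blade2: Spacer blade (may be absent): flat aluminium plate 120 x 34 x 6 mm, x along it to the tip; upright wooden handle on its rear end. Origin on the underside beneath the black line scribed across the plate: tip at x +50, rear end at x -70, handle from x -70 to -30 (centre -50), 14 wide (y), its top 46 above the underside.
- bay3 (a point): Bay 3 of the gap (counted from the robot's right): middle of its mouth, in the plane of the shelf board's front edge, at the porch's height (12 mm). Axes as the shelf's.
- blade3: Spacer blade (may be absent): flat aluminium plate 120 x 34 x 6 mm, x along it to the tip; upright wooden handle on its rear end. Origin on the underside beneath the black line scribed across the plate: tip at x +50, rear end at x -70, handle from x -70 to -30 (centre -50), 14 wide (y), its top 46 above the underside.
- bay4 (a point): Bay 4 of the gap (counted from the robot's right): middle of its mouth, in the plane of the shelf board's front edge, at the porch's height (12 mm). Axes as the shelf's.
- blade4: Spacer blade (may be absent): flat aluminium plate 120 x 34 x 6 mm, x along it to the tip; upright wooden handle on its rear end. Origin on the underside beneath the black line scribed across the plate: tip at x +50, rear end at x -70, handle from x -70 to -30 (centre -50), 14 wide (y), its top 46 above the underside.
- paperweight: Bystander, to be left alone: green glass paperweight, 68 mm across, height 40 mm; origin at the centre of its underside.
- notebook: Bystander, to be left alone: closed blue pocket notebook 70 x 120 x 14 mm; origin at the centre of its underside.
- mug: Bystander, to be left alone: low brown mug, height 60 mm; origin at the centre of its underside.
- stapler: Bystander, to be left alone: black and steel stapler, length 140 mm; origin at the centre of its underside.
- ink_jar: Bystander, to be left alone: amber jar with black cap, height 60 mm; origin at the centre of its underside.

How it is judged:
By the outcome, as a careful person would: the job done as asked, in the order asked, and still so for the second after the job is handed in, with the robot touching nothing.
Of blade1, blade2, blade3, blade4 only 3 to 4 are there at a start; the rules pass over those that are not, and their reading is None.
At some moment in a run one of blade1, blade2, blade3, blade4 may be knocked a few centimetres aside while the robot is not near it.
Once in a run the grip may slacken for a moment while it holds something.
It also fails if it takes over 210 s, if anything falls off the work surface, if the arm or the gripper's body presses on something with over 40 N, if the wrist force passes 120 N, or if a joint passes its speed limit or range.

## Working session

There is one attempt and no reset: what is moved stays moved. The work goes in short steps, Python scripts to look and compute and a shell command to move; the robot and the scene stay as the last step left them, time stands still between calls to the robot, and variables do not carry over. Pictures are saved under pics/ and viewed, at most 14 in all, crops included, and the job is handed in when it is done.

```bash
ls; mkdir -p pics
python3 - <<'E'
from station import arm
import cv2,numpy as np
for n in("scene","side","wrist"):
    c=arm.get_calibration(n);print(n,{k:np.round(v,3).tolist() if not isinstance(v,str) else v for k,v in c.items()})
ims=[arm.read_camera(n) for n in("scene","side")]
for n,i in zip(("scene","side"),ims): cv2.imwrite(f"pics/{n}0.png",cv2.resize(i[:,:,::-1],(800,600),interpolation=cv2.INTER_CUBIC)); np.save(f"pics/{n}0.npy",i)
s=arm.read_state();print(s)
E
```

```text
pics
scene {'mtx': [[453.372, 0.0, 250.975], [0.0, 453.372, 186.269], [0.0, 0.0, 1.0]], 'eye': [1435.892, -123.567, 830.389], 'rotation': [0.676, 0.325, 0.283, 0.597]}
side {'mtx': [[364.922, 0.0, 257.045], [0.0, 364.922, 186.912], [0.0, 0.0, 1.0]], 'eye': [430.529, -698.188, 669.19], 'rotation': [0.904, 0.424, -0.032, -0.044]}
wrist {'mtx': [[297.319, 0.0, 260.839], [0.0, 297.319, 189.878], [0.0, 0.0, 1.0]], 'hand_eye': [[0.001, 0.955, 0.298, 84.527], [1.0, -0.0, -0.001, -0.091], [-0.001, 0.298, -0.955, -169.599], [0.0, 0.0, 0.0, 1.0]]}
{'t': 0.1, 'qpos': array([-1.26958904e+00,  1.24436556e-01,  1.65154251e+00, -1.76988586e-05,
        1.36749778e+00, -8.25901978e-02]), 'joint_vel': array([ 0.00096194, -0.00034686, -0.00128993,  0.00167522, -0.00114819,
        0.00073157]), 'joint_torque': array([ 2.44752691e-04, -4.18880260e+01, -3.61097574e+01,  7.77034415e-02,
        4.61661816e-02, -7.73440524e-05]), 'tool_pos': array([ 243.18847857, -602.16050272,  212.50913156]), 'orientation': array([-9.35527511e-04,  9.81643093e-01,  1.90724802e-01, -1.11387914e-04]), 'force': array([-0.55069712,  0.05858502,  0.09084268]), 'wrist_torque': array([ 0.02487423, -0.00266901,  0.04123569]), 'finger_force': 0.0, 'gripper_width': 0.9998688717904847}
```

View pics/scene0.png

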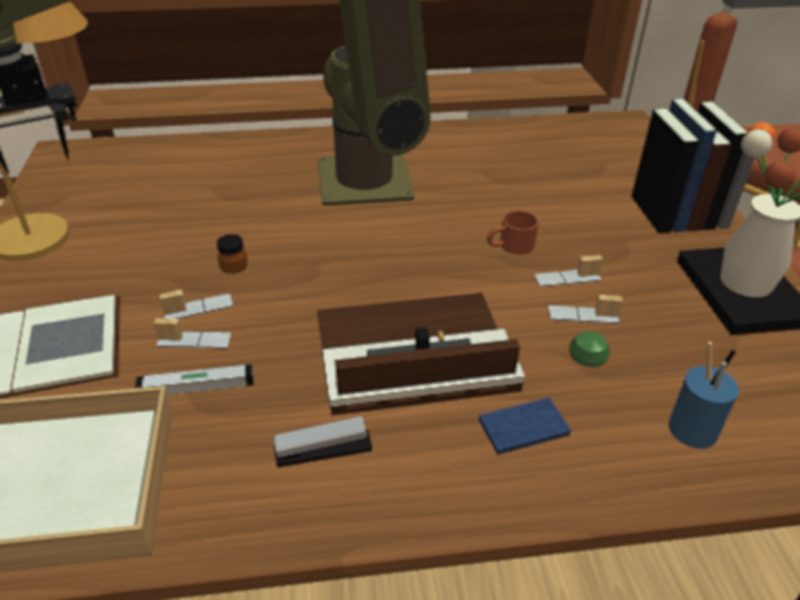

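View pics/side0.png

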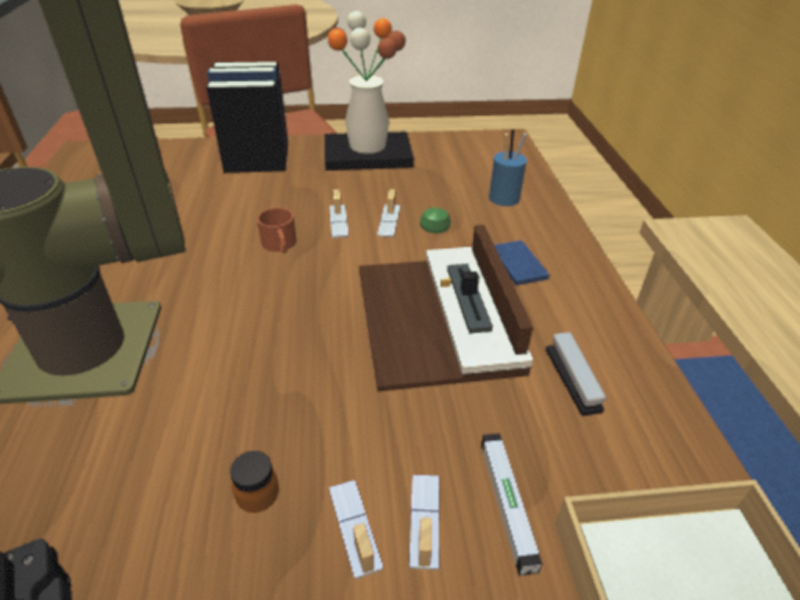

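The scene shows four blades: two at the robot's right with tips toward the shelf, and two at the left with tips toward the shelf. The shelf is centred near side px (450,310), with the clamp grip near (469,280) and the brass mark at (446,283). The level is at side px (510,505). Next I'll measure them.

```bash
cat > h.py <<'E'
from station import arm
import numpy as np, cv2
from scipy.spatial.transform import Rotation as R
def q(w): return R.from_quat(np.roll(w,-1))
class Cam:
    def __init__(s,n):
        s.n=n; c=arm.get_calibration(n); s.K=np.array(c["mtx"])
        if n=="wrist":
            st=arm.read_state(); T=np.eye(4); T[:3,:3]=q(st["orientation"]).as_matrix(); T[:3,3]=st["tool_pos"]
            H=T@np.array(c["hand_eye"]); s.M=H[:3,:3]; s.e=H[:3,3]
        else: s.M=q(c["rotation"]).as_matrix(); s.e=np.array(c["eye"])
        s.im=arm.read_camera(n)
    def on(s,px,z):
        "pixels (N,2) -> world points on plane height z"
        px=np.atleast_2d(np.asarray(px,float)); d=(px-s.K[:2,2])/s.K[0,0]
        if s.n=="wrist":
            r=np.linalg.norm(d,axis=1,keepdims=True)+1e-12; d=np.c_[d/r*np.sin(r),np.cos(r)]
        else: d=np.c_[d,np.ones(len(d))]
        d=(d*[1,-1,-1])@s.M.T
        return s.e+d*((z-s.e[2])/d[:,2])[:,None]
    def proj(s,P):
        p=(np.atleast_2d(P)-s.e)@s.M*[1,-1,-1]
        if s.n=="wrist":
            r=np.linalg.norm(p[:,:2],axis=1,keepdims=True)+1e-12; d=p[:,:2]/r*np.arctan2(r,p[:,2:])
        else: d=p[:,:2]/p[:,2:]
        return d*s.K[0,0]+s.K[:2,2]
    def hsv(s): return cv2.cvtColor(s.im,cv2.COLOR_RGB2HSV)
def blobs(mask,amin=30):
    n,l,st,c=cv2.connectedComponentsWithStats(mask.astype(np.uint8))
    return [(l==i) for i in range(1,n) if st[i,4]>=amin]
def quad(m):
    c=max(cv2.findContours(m.astype(np.uint8),cv2.RETR_EXTERNAL,cv2.CHAIN_APPROX_NONE)[0],key=cv2.contourArea)
    return c[:,0,:].astype(float)
def pose():
    s=arm.read_state(); M=q(s["orientation"]).as_matrix()
    return s["tool_pos"],M,np.degrees(np.arctan2(M[1,0],M[0,0])),s
def go(xyz,yaw=None):
    "shift in tool axes (mm) now, then turn about tool z (deg)"
    p,M,y,_=pose(); t=0 if yaw is None else -((yaw-y+90)%180-90)
    print("shift",np.round(M.T@(np.asarray(xyz)-p),1),"turn",round(t,1),"| at",p.round(1),"yaw",round(y,1))
E
python3 - <<'E'
from h import *
for n in("side","scene"):
    c=Cam(n); h=c.hsv(); H,S,V=[h[...,i].astype(int) for i in range(3)]
    m=(S<50)&(V>130)
    print(n,"white")
    for b in blobs(m,25):
        ys,xs=np.nonzero(b)
        P=c.on(quad(b),18 if 0 else 6); 
        r=cv2.minAreaRect(P[:,:2].astype(np.float32))
        if 200<P[:,0].mean()<1000 and abs(P[:,1].mean())<600: print((int(xs.mean()),int(ys.mean())),len(xs),np.round(r[0]),np.round(r[1]),round(r[2]))
    print(n,"handle")
    for b in blobs((H>10)&(H<25)&(V>150)&(S>70),12):
        ys,xs=np.nonzero(b); P=c.on([[xs.mean(),ys.mean()]],30)[0]
        if 200<P[0]<1000 and abs(P[1])<600: print((int(xs.mean()),int(ys.mean())),len(xs),P.round())
E
```

```text
side white
(216, 141) 192 [418. 349.] [ 35. 125.] 2
(248, 141) 194 [526. 343.] [123.  36.] 78
(302, 203) 2031 [654.  61.] [119. 333.] 3
(370, 234) 561 [ 789. -107.] [ 33. 147.] 3
(326, 319) 898 [ 623. -317.] [ 27. 162.] 2
(271, 330) 871 [ 510. -341.] [122.  34.] 81
(225, 335) 879 [ 424. -342.] [ 35. 122.] 14
(436, 357) 6032 [ 804. -420.] [109. 210.] 90
side handle
(191, 102) 185 [331. 581.  30.]
(393, 196) 1027 [885.  -4.  30.]
(127, 239) 10540 [206. -99.  30.]
(176, 122) 103 [285. 434.  30.]
(229, 247) 6045 [ 440. -144.   30.]
(376, 244) 8879 [ 781. -164.   30.]
(186, 134) 13 [320. 353.  30.]
(165, 226) 882 [290. -65.  30.]
(194, 166) 16 [351. 176.  30.]
(183, 215) 694 [330. -27.  30.]
(187, 218) 13 [341. -39.  30.]
(209, 287) 1140 [ 394. -247.   30.]
(407, 244) 16 [ 853. -171.   30.]
(309, 261) 405 [ 613. -199.   30.]
(307, 317) 999 [ 581. -333.   30.]
(275, 317) 2190 [ 519. -326.   30.]
(292, 309) 537 [ 555. -313.   30.]
(324, 288) 18 [ 629. -271.   30.]
(410, 322) 138 [ 775. -361.   30.]
(151, 333) 78 [ 286. -337.   30.]
(348, 348) 429 [ 641. -399.   30.]
(272, 342) 149 [ 506. -3
[... 161 characters left out ...]
 [ 598. -443.   30.]
(335, 372) 13 [ 606. -438.   30.]
scene white
(360, 177) 253 [419. 347.] [ 38. 121.] 2
(33, 220) 2530 [ 485. -577.] [207. 190.] 10
(129, 195) 284 [ 423. -343.] [ 37. 120.] 15
(369, 200) 297 [526. 340.] [120.  37.] 76
(306, 214) 241 [564. 136.] [ 30. 108.] 2
(127, 216) 349 [ 509. -343.] [122.  35.] 83
(248, 237) 920 [613.  34.] [120. 316.] 3
(123, 240) 461 [ 598. -335.] [ 27. 160.] 2
(45, 302) 6786 [ 765. -500.] [201. 226.] 0
(203, 277) 597 [ 742. -139.] [ 31. 134.] 9
scene handle
(377, 164) 43 [395. 397.  30.]
(109, 187) 53 [ 411. -388.   30.]
(390, 190) 54 [516. 391.  30.]
(105, 204) 57 [ 484. -388.   30.]
(67, 294) 763 [ 773. -436.   30.]
(259, 263) 51 [738. -11.  30.]
```

Run:
```python
from h import *
for n in("side","scene"):
    c=Cam(n); h=c.hsv(); H,S,V=[h[...,i].astype(int) for i in range(3)]
    def at(uv):
        for b in blobs((S<50)&(V>130),25):
            ys,xs=np.nonzero(b)
            if abs(xs.mean()-uv[0])<5 and abs(ys.mean()-uv[1])<5: return b
    b=at((302,203) if n=="side" else (248,237))
    P=c.on(quad(b),37)[:,:2]
    r=cv2.minAreaRect(P.astype(np.float32)); print(n,"board",np.round(cv2.boxPoints(r)).tolist())
    # front edge: min x per y bin
    y0=np.arange(-80,150,10); F=[]
    for y in y0:
        s=P[abs(P[:,1]-y)<5]
        if len(s): F.append((y,s[:,0].min()))
    F=np.array(F); k=np.polyfit(F[:,1-1],F[:,1],1); print("front x =",k, np.round(F[:,1]-np.polyval(k,F[:,0]),1).tolist())
    m=b=(H<20)&(V<95)&(S>80)   # dark base + rail
    for b in blobs(m,400):
        Q=c.on(quad(b),12)[:,:2]; r=cv2.minAreaRect(Q.astype(np.float32))
        if 450<Q[:,0].mean()<750 and abs(Q[:,1].mean())<200: print("dark@12",np.round(cv2.boxPoints(r)).tolist()); Q=c.on(quad(b),95)[:,:2]; print(" @95",np.round(cv2.boxPoints(cv2.minAreaRect(Q.astype(np.float32)))).tolist())
    for b in blobs((V<60)&(S<110),15):
        Q=c.on(quad(b),91.5)[:,:2]
        if 450<Q[:,0].mean()<750 and abs(Q[:,1].mean())<200: print("black@91.5",len(quad(b)),Q.min(0).round(),Q.max(0).round())
    for b in blobs((H>15)&(H<30)&(V>100)&(S>120),4):
        Q=c.on(quad(b),52)[:,:2]
        if 450<Q[:,0].mean()<750 and abs(Q[:,1].mean())<200: print("brass@52",len(quad(b)),Q.min(0).round(),Q.max(0).round(),c.on(quad(b),37)[:,:2].mean(0).round())
    b=at((326,319) if n=="side" else (123,240)); Q=c.on(quad(b),24)[:,:2]; r=cv2.minAreaRect(Q.astype(np.float32)); print("level",r)
    cr=c.im[130:260,215:345] if n=="side" else c.im[180:265,195:345]
    cv2.imwrite(f"pics/{n}c.png",cv2.resize(cr[:,:,::-1],None,fx=4.5,fy=4.5,interpolation=cv2.INTER_CUBIC))
```

```text
side board [[577.0, 181.0], [594.0, -136.0], [708.0, -130.0], [691.0, 187.0]]
front x = [-4.24506916e-02  5.88573574e+02] [-0.1, 0.4, 0.1, -0.1, -0.3, -0.6, 0.5, 0.2, -0.0, -0.3, -0.6, 0.5, -0.5, -0.8, 0.9, -0.0, 0.3, 1.4, 0.3, -0.7, -1.1, 0.0, 0.3]
dark@12 [[680.0, 290.0], [695.0, -78.0], [741.0, -76.0], [726.0, 292.0]]
 @95 [[648.0, 165.0], [662.0, -156.0], [702.0, -154.0], [688.0, 167.0]]
dark@12 [[454.0, 171.0], [467.0, -137.0], [706.0, -127.0], [692.0, 181.0]]
 @95 [[451.0, 61.0], [463.0, -208.0], [671.0, -199.0], [659.0, 70.0]]
black@91.5 76 [611. -79.] [643.  46.]
brass@52 14 [594.  55.] [610.  68.] [605.  81.]
level ((617.7196044921875, -327.0635681152344), (26.11144256591797, 157.25448608398438), 1.7910563945770264)
scene board [[580.0, 177.0], [594.0, -127.0], [709.0, -122.0], [695.0, 183.0]]
front x = [  0.6377189  623.05137705] [19.6, 14.4, 5.9, 0.5, -7.8, -13.8, -19.0, -27.8, -33.0, -41.8, -46.9, 50.7, 42.5, 37.0, 28.8, 23.4, 15.2, 9.7, 1.5, -4.0, -11.9, -17.7, -25.6]
dark@12 [[453.0, 171.0], [466.0, -131.0], [565.0, -127.0], [552.0, 175.0]]
 @95 [[553.0, 141.0], [564.0, -130.0], [653.0, -127.0], [642.0, 145.0]]
dark@12 [[575.0, 200.0], [590.0, -109.0], [670.0, -105.0], [656.0, 204.0]]
 @95 [[663.0, 167.0], [676.0, -110.0], [748.0, -107.0], [735.0, 171.0]]
dark@12 [[683.0, 184.0], [697.0, -121.0], [715.0, -120.0], [702.0, 185.0]]
 @95 [[760.0, 153.0], [772.0, -121.0], [788.0, -121.0], [776.0, 154.0]]
black@91.5 39 [624.  12.] [669.  38.]
brass@52 13 [589.  62.] [611.  73.] [583.  70.]
level ((616.7635498046875, -330.486572265625), (26.593114852905273, 156.4839324951172), 1.9702239036560059)
```

View pics/sidec.png

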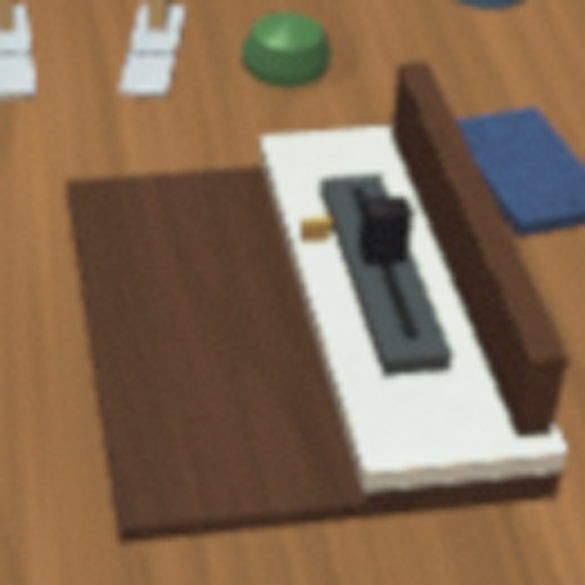

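```bash
cat >> h.py <<'E'
SO=np.array([588.,25.3]); SY=2.5
def sh(x,y):
    "shelf -> world xy"
    a=np.radians(SY); return SO+[x*np.cos(a)-y*np.sin(a),x*np.sin(a)+y*np.cos(a)]
def tosh(p):
    a=np.radians(SY); d=np.atleast_2d(p)[:,:2]-SO; return np.c_[d[:,0]*np.cos(a)+d[:,1]*np.sin(a),-d[:,0]*np.sin(a)+d[:,1]*np.cos(a)]
E
python3 - <<'E'
from h import *
for n in("side","scene"):
    c=Cam(n); h=c.hsv(); H,S,V=[h[...,i].astype(int) for i in range(3)]
    if n=="side":
        print("grip top",tosh(c.on([[385/4.5+215,206/4.5+130]],91.5)).round(1))
        print("track ends @51", tosh(c.on(np.array([[350,180],[415,362]])/4.5+[215,130],51)).round(1))
        print("mark top",tosh(c.on(np.array([[315,220]])/4.5+[215,130],52)).round(1))
        print("front corners",tosh(c.on(np.array([[262,138],[362,475]])/4.5+[215,130],37)).round(1))
    else:
        cr=c.im[200:250,200:340]; cv2.imwrite("pics/scenec2.png",cv2.resize(cr[:,:,::-1],None,fx=5.5,fy=5.5,interpolation=cv2.INTER_CUBIC))
go([*sh(45,10),160],SY)
E
```

```text
grip top [[45.1  1.8]]
track ends @51 [[ 46.   80.7]
 [ 44.4 -86.2]]
mark top [[15.5 42.6]]
front corners [[   3.7  151. ]
 [   0.4 -151.9]]
shift [ 600.5 -447.6   53.6] turn 19.5 | at [ 243.3 -602.6  213.5] yaw 22.0
```

View pics/scenec2.png

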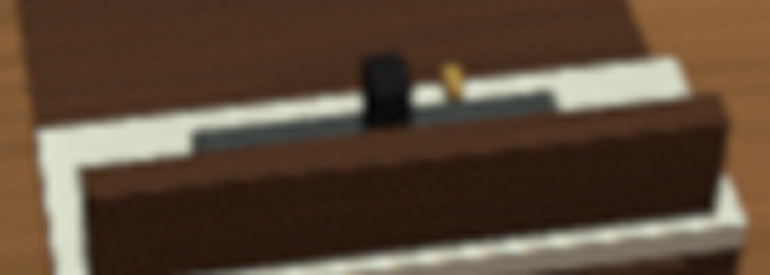

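```bash
python3 -m jog '30 -22.4 0 0;30 -22.4 0 0;30 -22.4 0 0;30 -22.4 0 0;30 -22.4 0 0;30 -22.4 0 0;30 -22.4 0 0;30 -22.4 0 0;30 -22.4 0 0;30 -22.4 0 0;30 -22.4 0 0;30 -22.4 0 0;30 -22.4 0 0;30 -22.4 0 0;30 -22.4 0 0;30 -22.4 0 0;30 -22.4 0 0;30 -22.4 0 0;30 -22.4 0 0;30 -22.4 0 0'; python3 -m jog '0 0 0 6.5;0 0 0 6.5;0 0 0 6.5;0 0 0 0;0 0 0 0'
python3 - <<'E'
from h import *
c=Cam("wrist"); np.save("pics/w1.npy",c.im); cv2.imwrite("pics/w1.png",cv2.resize(c.im[:,:,::-1],(800,600)))
go([*sh(45,2),160],SY)
g=lambda p,z: c.proj([[*sh(*p),z]]).round()[0]
print("grip",g((45,2),91.5),"corners",g((0,152),37),g((0,-152),37),"mark",g((15,42),52))
E
```

```text
t: 2.07
tool_pos: [632.7, 39.2, 213.8]
orientation: [0.0, 0.982, 0.191, 0.0]
force: [-0.1, -0.6, 0.0]
gripper_width: 0.998
finger_force: 0.0
t: 2.48
tool_pos: [631.9, 37.4, 213.6]
orientation: [-0.0, 1.0, 0.023, -0.0]
force: [-0.4, -0.3, 0.4]
gripper_width: 1.0
finger_force: 0.0
shift [ 0.6  8.1 53.7] turn 0.1 | at [631.9  37.3 213.7] yaw 2.6
grip [269. 183.] corners [151. 205.] [383. 205.] mark [234. 198.]
```

View pics/w1.png

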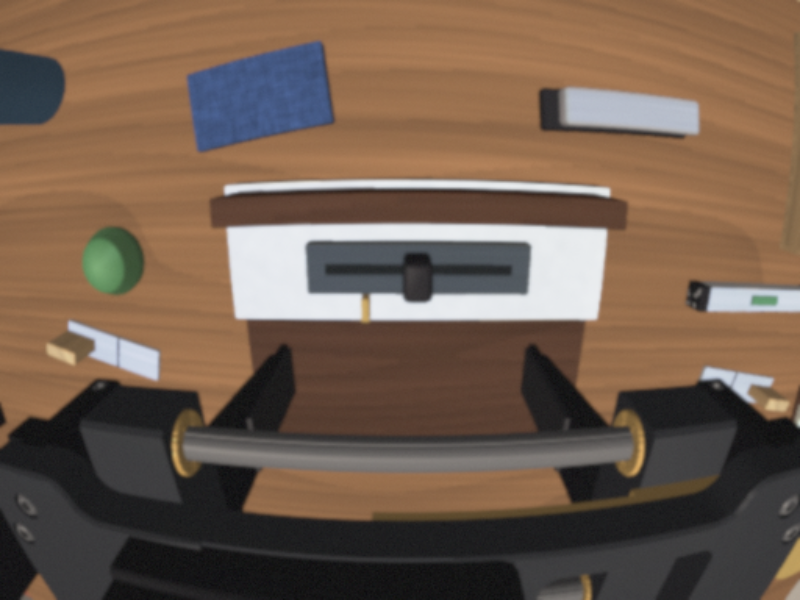

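```bash
python3 -m jog '0.6 8 0 0;0 0 30 0;0 0 30 0;0 0 30 0;0 0 25 0;0 0 15 0;0 0 5.5 0;0 0 0 0'; python3 -m jog '0 0 0 0;0 0 0 0;0 0 0 0;0 0 0 0;0 0 0 0;0 0 0 0;0 0 0 0;0 0 0 0;0 0 0 0;0 0 0 0' 1 15;  python3 -m jog '0 5 0 0;0 5 0 0;0 5 0 0;0 5 0 0;0 5 0 0;0 5 0 0;0 5 0 0;0 5 0 0;0 5 0 0;0 5 0 0;0 0 0 0';python3 - <<'E'
from h import *
p=pose()[0]; print(tosh(p))
E
```

```text
t: 3.2
tool_pos: [632.1, 29.0, 76.8]
orientation: [-0.0, 1.0, 0.022, -0.001]
force: [0.1, -0.8, 0.9]
gripper_width: 1.001
finger_force: 0.0
t: 4.03
tool_pos: [632.9, 29.4, 78.1]
orientation: [-0.0, 1.0, 0.022, -0.0]
force: [-0.5, 0.4, 0.7]
gripper_width: 0.359
finger_force: 0.0
t: 4.95
tool_pos: [635.0, -21.9, 78.1]
orientation: [0.001, 1.0, 0.021, -0.0]
force: [0.0, -1.8, -0.6]
gripper_width: 0.208
finger_force: 15.0
[[ 44.93804682 -49.21851043]]
```

```bash
for i in 1 2 3; do python3 -m jog '0 2 0 0;0 2 0 0;0 0 0 0' | grep -E "pos|force:"; done
python3 - <<'E'
from h import *
p=pose()[0]; print(tosh(p))
E
```

```text
tool_pos: [635.2, -24.9, 78.1]
force: [-0.3, 0.5, -0.4]
finger_force: 15.0
tool_pos: [635.4, -28.8, 78.1]
force: [-0.5, -0.0, -0.7]
finger_force: 1.5
tool_pos: [635.4, -30.6, 78.1]
force: [-0.8, 7.8, 0.8]
finger_force: 15.0
[[ 44.94081841 -57.95203446]]
```

```bash
for i in 1 2 3; do python3 -m jog '0 1 0 0;0 1 0 0;0 0 0 0' | grep -E "pos|force:"; done; python3 -m jog '0 0 0 0;0 0 0 0;0 0 0 0;0 0 0 0' 0 15
python3 - <<'E'
from h import *
p=pose()[0]; print(tosh(p))
E
```

```text
tool_pos: [635.5, -30.8, 78.1]
force: [-0.1, 12.8, 1.3]
finger_force: 15.0
tool_pos: [635.4, -30.9, 78.1]
force: [-0.5, 17.8, 0.9]
finger_force: 15.0
tool_pos: [635.4, -31.1, 78.1]
force: [-1.2, 24.0, 2.2]
finger_force: 15.0
t: 6.78
tool_pos: [636.2, -38.7, 78.4]
orientation: [0.001, 1.0, 0.022, 0.0]
force: [-0.1, 0.5, -0.2]
gripper_width: 0.431
finger_force: 0.0
[[ 45.37085944 -66.062349  ]]
```

```bash
python3 -m jog '0 0 -25 0;0 0 -25 0;0 0 -25 0;0 0 -25 0;-15.6 23.8 0 0;-15.6 23.8 0 0;-15.6 23.8 0 0;-15.6 23.8 0 0;-15.6 23.8 0 0;-15.6 23.8 0 0;-15.6 23.8 0 0;-15.6 23.8 0 0;-15.6 23.8 0 0;-15.6 23.8 0 0;-15.6 23.8 0 0;-15.6 23.8 0 0;-15.6 23.8 0 0;-15.6 23.8 0 0' -0.05 15|grep -E "t:|pos"; python3 -m jog '0 0 0 -6.8;0 0 0 -6.8;0 0 0 -6.8;0 0 0 -6.8;0 0 0 -6.8;0 0 0 -6.8;0 0 0 -6.8;0 0 0 -6.8;0 0 0 -6.8;0 0 0 -6.8;0 0 0 -6.8;0 0 0 -6.8;0 0 0 -6.8;0 0 0 -6.8;0 0 0 -6.8;0 0 0 0;0 0 0 0'
cat >> h.py <<'E'
def blade(c,near,R0=60):
    "plate nearest to world xy: line origin, yaw (tip dir) via plate mask + handle side"
    h=c.hsv(); H,S,V=[h[...,i].astype(int) for i in range(3)]
    return (S<50)&(V>130),(H>10)&(H<25)&(V>130)&(S>70)
E
python3 - <<'E'
from h import *
c=Cam("wrist"); cv2.imwrite("pics/w2.png",cv2.resize(c.im[:,:,::-1],(800,600)))
go([433.5,-381,180],104.5); print(np.degrees(pose()[3]["qpos"]).round())
h=c.hsv(); H,S,V=[h[...,i].astype(int) for i in range(3)]
for b in blobs((S<50)&(V>130),60):
    P=c.on(quad(b),6)[:,:2]; r=cv2.minAreaRect(P.astype(np.float32)); print(quad(b).mean(0).round(),b.sum(),np.round(r[0],1),np.round(r[1],1),round(r[2],1))
E
```

```text
t: 8.28
tool_pos: [430.9, -383.1, 178.7]
t: 9.7
tool_pos: [431.9, -381.6, 178.5]
orientation: [0.0, 0.614, 0.79, -0.0]
force: [1.0, -0.1, -0.7]
gripper_width: 0.52
finger_force: 0.0
shift [ 0.   1.6 -1.6] turn -0.2 | at [ 431.9 -381.4  178.4] yaw 104.3
[-47.  -1. 106.  -0.  75. -61.]
[480.  18.] 1598 [670.  -96.7] [120.7  72.7] 30.4
[262. 142.] 2689 [ 423.2 -341.9] [ 35.  119.6] 13.8
[331. 152.] 2282 [ 508.8 -341. ] [120.6  35.6] 81.4
[415. 170.] 1999 [ 627.2 -330.1] [ 28.7 165.5] 1.8
[471. 248.] 1852 [ 821.9 -412.3] [206.   79.6] 6.1
[259. 264.] 2431 [ 460.6 -501.5] [119.   52.4] 15.5
[ 82. 282.] 132 [ 194.  -627.4] [88.1  7.4] 14.3
[420. 304.] 453 [ 739.7 -534.7] [36.4 67.4] 14.4
[220. 294.] 152 [ 419.1 -570. ] [112.7   5.6] 14.3
[261. 315.] 2794 [ 486.3 -593.6] [180.7  55.1] 14.4
[  6. 355.] 728 [ -121.7 -1089.7] [417.6  76.2] 68.0
[ 27. 379.] 134 [  -61.8 -1116.2] [146.4  40.1] 59.0
```

View pics/w2.png

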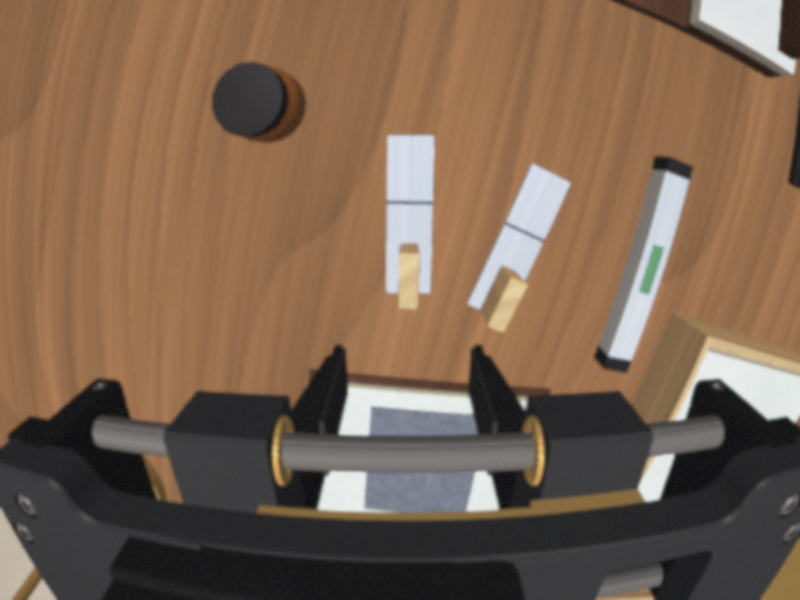

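The wrist view shows blade A under the jaws: plate at px (410,215), line at (410,202), handle at (409,275), with the measured size correct. I'll grasp it.

```bash
python3 -m jog '0.4 0.8 0 0.5;0 0 30 0;0 0 30 0;0 0 30 0;0 0 25 0;0 0 20 0;0 0 10 0;0 0 5.4 0;0 0 0 0' ; python3 -m jog '0 0 0 0;0 0 0 0;0 0 0 0;0 0 0 0;0 0 0 0;0 0 0 0;0 0 0 0;0 0 0 0' 1 30;  python3 -m jog '0 0 -10 0;0 0 -20 0;0 0 -20 0;0 0 -20 0;0 0 -20 0;0 0 0 0;0 0 0 0';python3 - <<'E'
from h import *
c=Cam("wrist"); cv2.imwrite("pics/w3.png",cv2.resize(c.im[:,:,::-1],(800,600)))
p=pose()[0]; bz=p[2]-28
h=c.hsv(); H,S,V=[h[...,i].astype(int) for i in range(3)]
for b in blobs((S<50)&(V>130),60):
    P=c.on(quad(b),bz+6)[:,:2]; r=cv2.minAreaRect(P.astype(np.float32))
    if np.linalg.norm(P.mean(0)-p[:2])<80: print(quad(b).mean(0).round(),b.sum(),np.round(r[0],1),np.round(r[1],1),round(r[2],1),"along/lat",np.round((np.array(r[0])-p[:2])@pose()[1][:2,:2],1))
go([*sh(-110,-105),p[2]],SY)
E
```

```text
t: 10.5
tool_pos: [432.5, -380.0, 27.0]
orientation: [-0.001, 0.616, 0.788, 0.0]
force: [-0.1, -0.3, 1.0]
gripper_width: 0.526
finger_force: 0.0
t: 11.17
tool_pos: [432.9, -380.6, 28.2]
orientation: [0.0, 0.616, 0.788, -0.0]
force: [-0.8, 1.1, 2.9]
gripper_width: 0.146
finger_force: 30.0
t: 11.75
tool_pos: [433.4, -380.9, 119.0]
orientation: [0.001, 0.616, 0.788, -0.0]
force: [0.4, 0.2, -1.6]
gripper_width: 0.147
finger_force: 30.0
[261. 115.] 4033 [ 415.1 -308.2] [34.3 49.4] 14.3 along/lat [74.   0.4]
[342. 162.] 3147 [ 478.2 -327.5] [82.1 24.2] 81.4 along/lat [39.9 57. ]
[261. 192.] 2953 [ 428.  -359.6] [34.4 52.8] 14.0 along/lat [20.9  0.5]
shift [2.748e+02 1.201e+02 1.000e-01] turn -78.5 | at [ 432.6 -380.1  117.3] yaw 104.0
```

```bash
sed -i 's/^def go(xyz,yaw=None):/def go(xyz,yaw=None,per=180):/; s/t=0 if yaw is None else .*/t=0 if yaw is None else -((yaw-y+per\/2)%per-per\/2)/' h.py
python3 -m jog '22.9 10 0 0;22.9 10 0 0;22.9 10 0 0;22.9 10 0 0;22.9 10 0 0;22.9 10 0 0;22.9 10 0 0;22.9 10 0 0;22.9 10 0 0;22.9 10 0 0;22.9 10 0 0;22.9 10 0 0;0 0 0 0' | grep pos; python3 -m jog '0 0 0 6.77;0 0 0 6.77;0 0 0 6.77;0 0 0 6.77;0 0 0 6.77;0 0 0 6.77;0 0 0 6.77;0 0 0 6.77;0 0 0 6.77;0 0 0 6.77;0 0 0 6.77;0 0 0 6.77;0 0 0 6.77;0 0 0 6.77;0 0 0 6.77;0 0 0 0;0 0 0 0'
python3 - <<'E'
from h import *
c=Cam("wrist"); np.save("pics/w4.npy",c.im); cv2.imwrite("pics/w4.png",cv2.resize(c.im[:,:,::-1],(800,600)))
go([*sh(-110,-105),60],SY,360); print("line expected px",c.proj([[*sh(-110+50,-105),c.e[2]*0+pose()[0][2]-22]]))
E
```

```text
tool_pos: [481.5, -81.0, 115.3]
t: 14.3
tool_pos: [481.8, -84.7, 116.2]
orientation: [-0.0, 1.0, 0.023, -0.001]
force: [-0.3, 0.1, -1.4]
gripper_width: 0.144
finger_force: 30.0
shift [ 0.9 -0.3 56.5] turn 0.1 | at [482.  -84.7 116.5] yaw 2.6
line expected px [[260.27159252 151.68019846]]
```

View pics/w4.png

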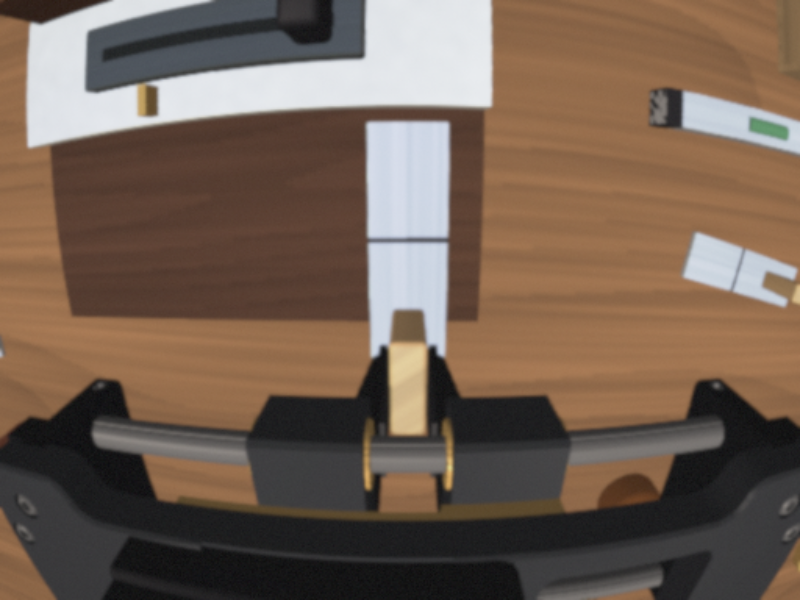

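```bash
cat >> h.py <<'E'
def edge(c):
    "board front edge in shelf frame: rows where white board starts, fit, for columns clear of blades"
    h=c.hsv(); S,V=h[...,1].astype(int),h[...,2].astype(int); out=[]
    g=cv2.cvtColor(c.im,cv2.COLOR_RGB2GRAY).astype(float)
    for y in np.arange(-145,146,10):
        X=np.arange(-25,25,.5); W=np.array([[*sh(x,y),37.] for x in X]); p=c.proj(W).astype(np.float32)
        if p.min()<1 or p[:,0].max()>510 or p[:,1].max()>382: continue
        v=cv2.remap(g.astype(np.float32),p[:,0].reshape(1,-1),p[:,1].reshape(1,-1),cv2.INTER_LINEAR)[0]
        d=np.convolve(v,[1,1,1,0,-1,-1,-1],"same"); d[:4]=d[-4:]=0; i=d.argmax()
        out.append((y,X[i],v.max()-v.min()))
    return np.array(out)
E
python3 -m jog '0.9 -0.3 20 0;0 0 20 0;0 0 16.5 0;0 0 0 0;0 0 0 0' |grep pos
python3 - <<'E'
from h import *
c=Cam("wrist"); e=edge(c); print(e[:,:2].T); go([*sh(-110,-105),41.2],SY,360)
E
```

```text
tool_pos: [482.6, -84.1, 60.1]
[[-145.  -135.  -125.  -115.  -105.   -95.   -85.   -75.   -65.   -55.
   -45.   -35.   -25.   -15.    -5.     5.    15.    25.    35.    45.
    55.    65.    75.    85.    95.   105.   115. ]
 [   1.     0.5    1.     0.5    0.5    1.     1.     1.     1.     1.
     1.     1.     1.     1.     1.     1.     1.     0.5    1.     0.5
     0.5    0.5    1.     0.5    0.5    0.5    1. ]]
shift [-1.  -0.  20.2] turn -0.0 | at [483.7 -84.4  61.4] yaw 2.5
```

```bash
sed -i 's/SO=np.array(\[588.,25.3\])/SO=np.array([588.7,25.3])/' h.py
python3 -m jog '0 0 8 0;0 0 7 0;0 0 4.5 0;0 0 0 0;0 0 0 0' |grep -E "pos|force:"
python3 -m jog '4 0 0 0;4 0 0 0;4 0 0 0;4 0 0 0;4 0 0 0;4 0 0 0;4 0 0 0;4 0 0 0;4 0 0 0;0 0 0 0' |grep -E "pos|force:"
python3 - <<'E'
from h import *
print(tosh(pose()[0]));go([*sh(-48.6,-105),41.2],SY,360)
E
```

```text
tool_pos: [483.4, -84.2, 41.4]
force: [-0.7, -0.5, -2.1]
finger_force: 30.0
tool_pos: [520.5, -82.8, 41.9]
force: [0.2, -0.5, -0.8]
finger_force: 30.0
[[ -72.82637368 -105.07112524]]
shift [24.2 -0.1  0.7] turn -0.1 | at [520.5 -82.8  41.9] yaw 2.4
```

```bash
python3 -m jog '4 0 0 0;4 0 0 0;4 0 0 0;4 0 0 0;4 0 0 0;4 0 0 0;0.3 0 0 0;0 0 0 0;0 0 0 0' |grep -E "t:|pos|force:"
python3 - <<'E'
from h import *
c=Cam("wrist"); cv2.imwrite("pics/w5.png",c.im[40:300,160:420,::-1].repeat(2,0).repeat(2,1))
print(tosh(pose()[0]));go([*sh(-48.6,-105),40.2],SY,360)
E
```

```text
t: 16.82
tool_pos: [543.8, -81.7, 41.7]
force: [0.2, -0.6, -1.3]
finger_force: 30.0
[[ -49.58384695 -104.93788902]]
shift [1.  0.1 1.4] turn -0.1 | at [543.7 -81.7  41.6] yaw 2.4
```

View pics/w5.png

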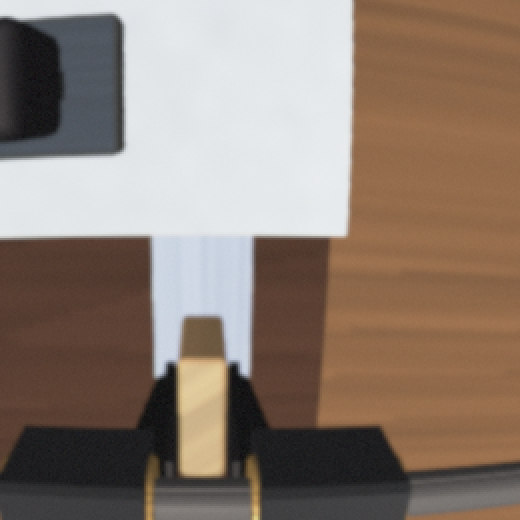

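```bash
python3 -m jog '1 0 0 0;0 0 1.4 0;0 0 0 0;0 0 0 0' |grep -E "t:|pos|force:"; python3 -m jog '0 0 0 0;0 0 0 0;0 0 0 0;0 0 0 0' 0.2 |grep -E "t:|pos|width"
python3 -m jog '0 0 -15 0;0 0 -20 0;0 0 -25 0;-20 0 -25 0;-25 0 -25 0;-25 0 0 0;-25 0 0 0;-25 0 0 0;0 0 0 0;0 0 0 0' |grep -E "t:|pos"
cat >> h.py <<'E'
def gap(c,y,w=10):
    "blade line in shelf frame (z=18) near bay y, and local board edge"
    g=cv2.cvtColor(c.im,cv2.COLOR_RGB2GRAY).astype(np.float32); X=np.arange(-30,25,.25); A=[]
    for yy in np.arange(y-w,y+w+.1,1):
        p=c.proj(np.array([[*sh(x,yy),18.] for x in X])).astype(np.float32)
        A.append(cv2.remap(g,p[:,0].reshape(1,-1),p[:,1].reshape(1,-1),cv2.INTER_LINEAR)[0])
    return X,np.mean(A,0)
E
python3 - <<'E'
from h import *
c=Cam("wrist"); cv2.imwrite("pics/w6.png",cv2.resize(c.im[:,:,::-1],(800,600)))
X,v=gap(c,-105,6); print(np.c_[X,v][60:180:4].round(1).tolist()); print("cam",tosh(c.e)); e=edge(c); print(e[:,:2].T)
E
```

```text
t: 17.2
tool_pos: [544.8, -81.7, 40.3]
force: [0.2, 0.4, -1.7]
finger_force: 30.0
t: 17.53
tool_pos: [545.2, -81.8, 40.7]
gripper_width: 0.365
t: 18.37
tool_pos: [424.7, -86.9, 150.6]
[[-15.0, 229.3], [-14.0, 229.3], [-13.0, 229.3], [-12.0, 229.2], [-11.0, 229.3], [-10.0, 229.4], [-9.0, 229.3], [-8.0, 229.3], [-7.0, 229.5], [-6.0, 229.4], [-5.0, 229.0], [-4.0, 229.2], [-3.0, 228.5], [-2.0, 223.6], [-1.0, 202.9], [0.0, 163.5], [1.0, 128.1], [2.0, 122.1], [3.0, 133.6], [4.0, 144.1], [5.0, 164.6], [6.0, 205.5], [7.0, 230.1], [8.0, 239.3], [9.0, 241.4], [10.0, 241.7], [11.0, 241.7], [12.0, 241.8], [13.0, 241.9], [14.0, 241.8]]
cam [[ -84.46357819 -104.98156996]]
[[ 15.   25.   35.   45.   55.   65.   75.   85.   95.  105.  115.  125.
  135.  145. ]
 [ -0.5  -0.5  -0.5  -0.5  -0.5  -0.5  -0.5  -0.5  -0.5  -0.5  -0.5  -0.5
   -0.5  -0.5]]
```

View pics/w6.png

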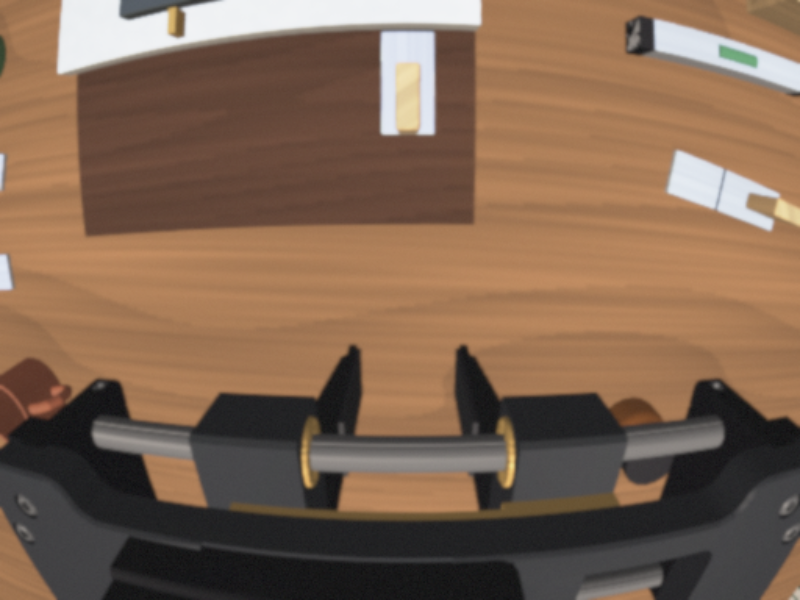

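```bash
cat >> h.py <<'E'
def plates(c,z=6,near=None,R0=70):
    h=c.hsv(); S,V=h[...,1].astype(int),h[...,2].astype(int)
    for b in blobs((S<50)&(V>130),60):
        P=c.on(quad(b),z)[:,:2]; r=cv2.minAreaRect(P.astype(np.float32)); w,l=sorted(r[1])
        if near is not None and np.linalg.norm(np.array(r[0])-near)>R0: continue
        B=cv2.boxPoints(r); d=B[1]-B[0] if np.linalg.norm(B[1]-B[0])>np.linalg.norm(B[2]-B[1]) else B[2]-B[1]
        a=np.degrees(np.arctan2(d[1],d[0]))%180; print("plate",np.round(r[0],1),"wl",round(w,1),round(l,1),"axis deg",round(a,1))
E
python3 -m jog '5.4 24.7 -2 0;5.4 24.7 -2 0;5.4 24.7 -2 0;5.4 24.7 -2 0;5.4 24.7 -2 0;5.4 24.7 -2 0;5.4 24.7 -2 0;5.4 24.7 -2 0;5.4 24.7 -2 0;5.4 24.7 -2 0;5.4 24.7 -2 0;5.4 24.7 -2 0' -0.05|grep -E "t:|pos"; python3 -m jog '0 0 0 -6.57;0 0 0 -6.57;0 0 0 -6.57;0 0 0 -6.57;0 0 0 -6.57;0 0 0 -6.57;0 0 0 -6.57;0 0 0 -6.57;0 0 0 -6.57;0 0 0 -6.57;0 0 0 -6.57;0 0 0 -6.57;0 0 0 0;0 0 0 0'|grep -E "t:|pos"
python3 - <<'E'
from h import *
c=Cam("wrist"); plates(c,6,[508,-341]); go([502.8,-380.6,28.2],81.4)
E
```

```text
t: 19.42
tool_pos: [503.9, -381.9, 173.7]
t: 20.58
tool_pos: [503.3, -380.5, 173.8]
plate [ 509.9 -341.3] wl 35.0 119.3 axis deg 80.7
shift [ -0.2  -0.3 145.7] turn -0.3 | at [ 503.1 -380.4  173.9] yaw 81.1
```

```bash
python3 -m jog '-1.3 0.4 0 0.4;0 0 30 0;0 0 30 0;0 0 30 0;0 0 25 0;0 0 15 0;0 0 10 0;0 0 5.7 0;0 0 0 0' |grep -E "t:|pos|force:"; python3 -m jog '0 0 0 0;0 0 0 0;0 0 0 0;0 0 0 0;0 0 0 0;0 0 0 0;0 0 0 0;0 0 0 0' 1 30;  python3 -m jog '0 0 -10 0;0 0 -20 0;0 0 -20 0;0 0 -20 0;0 0 -20 0;0 0 0 0;0 0 0 0'|grep -E "t:|pos";python3 - <<'E'
from h import *
go([*sh(-112,-35),117],SY,360)
E
```

```text
t: 21.38
tool_pos: [502.6, -381.5, 28.2]
force: [-0.1, 0.4, -0.9]
finger_force: 0.0
t: 22.05
tool_pos: [502.8, -381.7, 29.1]
orientation: [0.0, 0.761, 0.649, 0.0]
force: [0.5, -0.7, 0.4]
gripper_width: 0.146
finger_force: 30.0
t: 22.63
tool_pos: [503.3, -382.1, 120.2]
shift [359.  -82.9   2.4] turn 78.4 | at [ 503.3 -382.1  120.2] yaw 80.9
```

```bash
python3 -m jog '27.6 -6.4 0 0;27.6 -6.4 0 0;27.6 -6.4 0 0;27.6 -6.4 0 0;27.6 -6.4 0 0;27.6 -6.4 0 0;27.6 -6.4 0 0;27.6 -6.4 0 0;27.6 -6.4 0 0;27.6 -6.4 0 0;27.6 -6.4 0 0;27.6 -6.4 0 0;27.6 -6.4 0 0;0 0 0 0'|grep pos; python3 -m jog '0 0 0 6.53;0 0 0 6.53;0 0 0 6.53;0 0 0 6.53;0 0 0 6.53;0 0 0 6.53;0 0 0 6.53;0 0 0 6.53;0 0 0 6.53;0 0 0 6.53;0 0 0 6.53;0 0 0 6.53;0 0 20 0;0 0 20 0;0 0 16 0;0 0 0 0;0 0 0 0;0 0 0 0' | grep -E "t:|pos|force:"
cat >> h.py <<'E'
def line(c,dz):
    "held blade: line offset ahead of TCP along tool x, lateral lean; plate top is dz below TCP"
    p,M,_,_=pose(); g=cv2.cvtColor(c.im,cv2.COLOR_RGB2GRAY).astype(np.float32); X=np.arange(35,65,.25)
    for w in(-12,-10,10,12):
        q_=c.proj(np.array([p+M@[x,w,dz] for x in X])).astype(np.float32)
        v=cv2.remap(g,q_[:,0].reshape(1,-1),q_[:,1].reshape(1,-1),cv2.INTER_LINEAR)[0]
        k=np.clip(np.median(v)-v-25,0,None); print("lat",w,"line at",round((X*k).sum()/k.sum(),2),end="; ")
    print()
E
python3 - <<'E'
from h import *
c=Cam("wrist"); line(c,23); print(tosh(pose()[0]));go([*sh(-48.6,-35),41.8],SY,360)
h=c.hsv(); 
c2=Cam("scene"); plates(c2,6)
E
```

```text
tool_pos: [475.2, -10.3, 116.3]
t: 25.3
tool_pos: [477.4, -14.4, 62.8]
force: [1.0, 0.2, -1.0]
finger_force: 30.0
lat -12 line at 50.65; lat -10 line at 50.67; lat 10 line at 50.68; lat 12 line at 50.66; 
[[-112.37528153  -34.83870216]]
shift [63.8  0.2 21.7] turn 0.0 | at [478.  -14.4  63.4] yaw 2.5
plate [-581.7 -911.9] wl 201.0 935.5 axis deg 24.1
plate [-243.9  917.3] wl 28.9 207.7 axis deg 178.9
plate [-211.3  991. ] wl 40.1 193.6 axis deg 179.9
plate [-194.1  838.3] wl 36.0 199.4 axis deg 179.9
plate [-307.6 -336. ] wl 27.8 548.6 axis deg 90.1
plate [232.2 875.9] wl 98.2 98.4 axis deg 148.6
plate [418.9 346.8] wl 38.1 120.8 axis deg 92.0
plate [479.   -9.8] wl 36.7 126.0 axis deg 2.6
plate [ 485.4 -577.5] wl 190.1 206.9 axis deg 9.8
plate [527.7 340.1] wl 38.6 120.4 axis deg 75.2
plate [590.5  33. ] wl 166.2 316.5 axis deg 92.3
plate [564.1 135.5] wl 29.9 108.0 axis deg 92.3
plate [561.   30.3] wl 14.8 82.6 axis deg 92.7
plate [ 598.5 -335.1] wl 27.2 160.0 axis deg 92.0
plate [ 765.2 -500.5] wl 200.6 226.0 axis deg 90.0
plate [ 741.8 -139.1] wl 31.0 134.4 axis deg 99.3
```

```bash
python3 -m jog '0 0 9 0;0 0 8 0;0 0 4.2 0;0 0 0 0;0 0 0 0;4 0 0 0;4 0 0 0;4 0 0 0;4 0 0 0;4 0 0 0;4 0 0 0;4 0 0 0;4 0 0 0;4 0 0 0;0 0 0 0' |grep -E "pos|force:"
python3 -m jog '4 0 0 0;4 0 0 0;4 0 0 0;4 0 0 0;4 0 0 0;4 0 0 0;2 0 0 0;0 0 0 0;0 0 0 0;0 0 0 0' |grep -E "pos|force:"
python3 - <<'E'
from h import *
print(tosh(pose()[0]));go([*sh(-50.7,-35),41.1],SY,360)
E
```

```text
tool_pos: [514.2, -12.5, 41.6]
force: [-0.1, 0.3, -0.3]
finger_force: 30.0
tool_pos: [539.1, -11.3, 41.3]
force: [-0.3, -0.1, -0.9]
finger_force: 30.0
[[-51.18583387 -34.44748633]]
shift [0.5 0.6 0.2] turn 0.0 | at [539.1 -11.3  41.3] yaw 2.5
```

```bash
python3 -m jog '0.5 0 0 0;0 0 0.4 0;0 0 0 0;0 0 0 0'|grep pos; python3 -m jog '0 0 0 0;0 0 0 0;0 0 0 0;0 0 0 0' 0.2 |grep -E "t:|pos|width"
python3 -m jog '0 0 -15 0;0 0 -20 0;0 0 -25 0;-20 0 -25 0;-25 0 -25 0;-25 0 0 0;-25 0 0 0;-15 0 0 0;0 0 0 0;0 0 0 0' |grep -E "t:|pos"
cat >> h.py <<'E'
def chk(c,ys):
    "inserted blades: rear end (expect -70), onset of dark at line, in shelf x at z=18; plate sides"
    g=cv2.cvtColor(c.im,cv2.COLOR_RGB2GRAY).astype(np.float32)
    def prof(P):
        p=c.proj(np.array([[*sh(x,y),18.] for x,y in P])).astype(np.float32); return cv2.remap(g,p[:,0].reshape(1,-1),p[:,1].reshape(1,-1),cv2.INTER_LINEAR)[0]
    def cross(X,v,t,last=False):
        i=np.nonzero((v[:-1]-t)*(v[1:]-t)<0)[0]; 
        return [round(float(X[j]+(t-v[j])/(v[j+1]-v[j])*(X[j+1]-X[j])),1) for j in i]
    for y in ys:
        X=np.arange(-80,12,.25)
        for o in(-12,12): print(y,o,"x crossings",cross(X,prof([(x,y+o) for x in X]),175),end=" ")
        Y=np.arange(y-30,y+30,.25)
        for x in(-25,-8): print("sides@",x,cross(Y,prof([(x,k) for k in Y]),150),end=" ")
        print()
E
python3 - <<'E'
from h import *
c=Cam("wrist"); np.save("pics/w7.npy",c.im); chk(c,[-105,-35]); print("cam",tosh(c.e),c.e[2]); print(edge(c)[:,:2].T); go([527,345,180],92)
E
```

```text
tool_pos: [539.7, -11.4, 41.0]
t: 28.15
tool_pos: [540.0, -11.4, 41.3]
gripper_width: 0.363
t: 28.98
tool_pos: [430.0, -16.2, 151.4]
-105 -12 x crossings [-68.0, -0.4, 4.8] -105 12 x crossings [-68.9, -0.2, 4.8] sides@ -25 [-122.7, -87.2] sides@ -8 [-121.8, -87.3] 
-35 -12 x crossings [-69.8, -1.0, 4.7] -35 12 x crossings [-69.8, -1.0, 4.7] sides@ -25 [-51.7, -17.6] sides@ -8 [-51.7, -17.4] 
cam [[-76.14045169 -34.47990469]] 321.137128591767
[[-145.  -135.  -125.  -115.  -105.   -95.   -85.    15.    25.    35.
    45.    55.    65.    75.    85.    95.   105.   115.   125.   135.
   145. ]
 [   0.     0.     0.     0.     0.     0.     0.     0.     0.     0.
     0.     0.     0.     0.    -0.5    0.     0.    -0.5   -0.5    0.
    -0.5]]
shift [ 112.3 -356.7  -28.5] turn -89.5 | at [430.5 -16.2 151.5] yaw 2.5
```

```bash
python3 -m jog '5.3 -27.2 -2.6 0;5.3 -27.2 -2.6 0;5.3 -27.2 -2.6 0;5.3 -27.2 -2.6 0;5.3 -27.2 -2.6 0;5.3 -27.2 -2.6 0;5.3 -27.2 -2.6 0;5.3 -27.2 -2.6 0;5.3 -27.2 -2.6 0;5.3 -27.2 -2.6 0;5.3 -27.2 -2.6 0' -0.05|grep -E "t:|pos"; python3 -m jog '0 0 0 -6.73;0 0 0 -6.73;0 0 0 -6.73;0 0 0 -6.73;0 0 0 -6.73;0 0 0 -6.73;0 0 0 -6.73;0 0 0 -6.73;0 0 0 -6.73;0 0 0 -6.73;0 0 0 -6.73;0 0 0 -6.73;0 0 0 -6.73;0 0 0 0;0 0 0 0'|grep -E "t:|pos"
python3 - <<'E'
from h import *
c=Cam("wrist"); cv2.imwrite("pics/w8.png",cv2.resize(c.im[:,:,::-1],(800,600))); plates(c,6,[475,345],110); print(np.degrees(pose()[3]["qpos"]).round())
h=c.hsv(); H,S,V=[h[...,i].astype(int) for i in range(3)]
for b in blobs((H>10)&(H<25)&(V>180)&(S>70),40):
    ys,xs=np.nonzero(b); P=c.on([[xs.mean(),ys.mean()]],40)[0]
    if 350<P[0]<600 and 200<P[1]<500:print("handle",(int(xs.mean()),int(ys.mean())),len(xs),P.round(1))
E
```

```text
t: 29.95
tool_pos: [475.9, 287.5, 179.3]
t: 31.2
tool_pos: [475.6, 285.8, 179.2]
plate [418.5 348.9] wl 35.4 120.5 axis deg 91.8
plate [525.9 343.1] wl 35.3 120.5 axis deg 77.7
[ 25.  -4. 109.   0.  75.  26.]
handle (203, 81) 404 [416.8 390.6  40. ]
handle (318, 88) 462 [534.9 383.1  40. ]
handle (246, 185) 187 [459.8 278.8  40. ]
handle (229, 224) 519 [439.4 232.5  40. ]
handle (281, 210) 320 [498.2 249.4  40. ]
handle (219, 204) 87 [429.8 256.8  40. ]
```

View pics/w8.png

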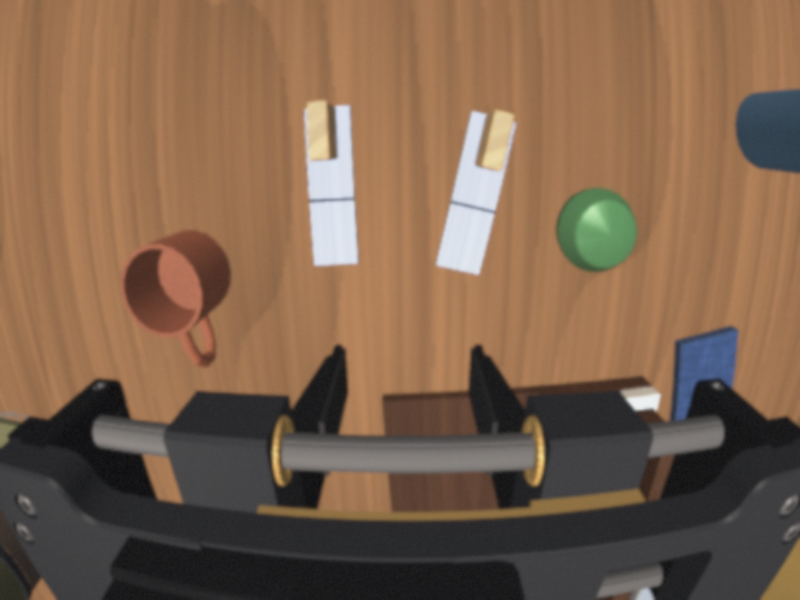

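```bash
python3 -m jog '24.1 14.7 0 0;24.1 14.7 0 0;24.1 14.7 0 0;24.1 14.7 0 0;0 0 0 6.15;0 0 0 6.15;0 0 20 0;0 0 30 0;0 0 30 0;0 0 0 0;0 0 0 0' |grep -E "t:|pos"
python3 - <<'E'
from h import *
go([534.4,382.2,28.5],77.7)
E
```

```text
t: 32.17
tool_pos: [532.5, 381.0, 97.3]
shift [ 1.8  1.9 68.8] turn -0.1 | at [532.5 381.   97.3] yaw 77.6
```

```bash
python3 -m jog '1.6 1.7 0 0;0 0 25 0;0 0 20 0;0 0 15 0;0 0 8.5 0;0 0 0 0;0 0 0 0' |grep -E "t:|pos|force:"
python3 - <<'E'
from h import *
go([534.4,382.2,28.5],77.7)
E
python3 -m jog '0 0 0 0;0 0 0 0;0 0 0 0;0 0 0 0;0 0 0 0;0 0 0 0;0 0 0 0;0 0 0 0' 1 30;  python3 -m jog '0 0 -10 0;0 0 -20 0;0 0 -20 0;0 0 -20 0;0 0 -20 0;0 0 0 0;0 0 0 0'|grep -E "t:|pos";python3 - <<'E'
from h import *
go([*sh(-112,35),117],SY+180,360)
E
```

```text
t: 32.75
tool_pos: [536.3, 383.3, 32.0]
force: [0.8, 0.0, 0.5]
finger_force: 0.0
shift [-1.4 -1.6  3.5] turn 0.0 | at [536.3 383.3  32. ] yaw 77.7
t: 33.42
tool_pos: [535.7, 383.0, 31.3]
orientation: [-0.0, 0.779, 0.627, 0.0]
force: [0.1, 0.3, 1.2]
gripper_width: 0.144
finger_force: 29.9
t: 34.0
tool_pos: [536.6, 383.4, 122.9]
shift [-333.6    9.9    5.2] turn -104.8 | at [536.6 383.4 122.9] yaw 77.7
```

```bash
python3 -m jog '-27.8 0.8 0 0;-27.8 0.8 0 0;-27.8 0.8 0 0;-27.8 0.8 0 0;-27.8 0.8 0 0;-27.8 0.8 0 0;-27.8 0.8 0 0;-27.8 0.8 0 0;-27.8 0.8 0 0;-27.8 0.8 0 0;-27.8 0.8 0 0;-27.8 0.8 0 0;0 0 0 0'|grep pos; python3 -m jog '0 0 0 -6.99;0 0 0 -6.99;0 0 0 -6.99;0 0 0 -6.99;0 0 0 -6.99;0 0 0 -6.99;0 0 0 -6.99;0 0 0 -6.99;0 0 0 -6.99;0 0 0 -6.99;0 0 0 -6.99;0 0 0 -6.99;0 0 0 -6.99;0 0 0 -6.99;0 0 0 -6.99;0 0 20 0;0 0 20 0;0 0 15 0;0 0 0 0;0 0 0 0' | grep -E "t:|pos|force:"
python3 - <<'E'
from h import *
print(tosh(pose()[0])); go([*sh(-51,35),44.2],SY+180,360)
c=Cam("side"); p=pose()[0]
h=c.hsv(); S,V=h[...,1].astype(int),h[...,2].astype(int)
for b in blobs((S<50)&(V>130),25):
    P=tosh(c.on(quad(b),p[2]-25)); 
    if abs(P.mean(0)-[-60,35]).max()<60: print(b.sum(),P.min(0).round(1),P.max(0).round(1),P.mean(0).round(1))
E
```

```text
tool_pos: [472.0, 51.6, 118.9]
t: 36.75
tool_pos: [472.4, 55.3, 64.2]
force: [-0.1, 1.0, 0.0]
finger_force: 29.9
[[-114.88761087   35.01953787]]
shift [-64.   -0.1  19.7] turn 0.1 | at [472.4  55.3  64.2] yaw -177.4
339 [-134.6   10.3] [-13.8  52.3] [-72.7  29.1]
```

```bash
python3 -m jog '0 0 9 0;0 0 7 0;0 0 3.8 0;0 0 0 0;0 0 0 0;-4 0 0 0;-4 0 0 0;-4 0 0 0;-4 0 0 0;-4 0 0 0;-4 0 0 0;-4 0 0 0;-4 0 0 0;-4 0 0 0;0 0 0 0' |grep -E "pos|force:"
python3 -m jog '-4 0 0 0;-4 0 0 0;-4 0 0 0;-4 0 0 0;-4 0 0 0;-4 0 0 0;-3.5 0 0 0;0 0 0 0;0 0 0 0;0 0 0 0' |grep -E "pos|force:"
python3 - <<'E'
from h import *
print(tosh(pose()[0]));go([*sh(-51,35),43.3],SY+180,360)
E
```

```text
tool_pos: [510.9, 56.5, 46.2]
force: [0.7, 1.7, -4.6]
finger_force: 30.0
tool_pos: [538.3, 57.8, 46.2]
force: [2.9, 0.7, -9.4]
finger_force: 30.0
[[-48.95861766  34.64182718]]
shift [2.  0.4 2.9] turn 0.1 | at [538.3  57.8  46.2] yaw -177.4
```

```bash
python3 -m jog '0 0 1.6 0;0 0 0 0;2 0 0 0;0 0 0 0;0 0 0 0;0 0 0 0' |grep -E "pos|force:"
python3 - <<'E'
from h import *
print(tosh(pose()[0]));go([*sh(-51,35),43.3],SY+180,360)
E
```

```text
tool_pos: [536.0, 57.6, 45.4]
force: [0.9, 0.3, -1.3]
finger_force: 30.0
[[-51.25981699  34.61455742]]
shift [-0.3  0.4  2.1] turn 0.1 | at [536.   57.6  45.4] yaw -177.4
```

```bash
python3 -m jog '0 0 1 0;0 0 1 0;0 0 0 0;0 0 0 0' |grep -E "pos|force:"; python3 -m jog '0 0 0 0;0 0 0 0;0 0 0 0;0 0 0 0' 0.2 |grep -E "t:|pos|width"
python3 -m jog '0 0 -15 0;0 0 -20 0;0 0 -25 0;0 0 -30 0;0 0 -30 0;-20 0 0 0;-25 0 0 0;-25 0 0 0;0 0 0 0;0 0 0 0' |grep -E "t:|pos"
python3 - <<'E'
from h import *
c=Cam("wrist"); cv2.imwrite("pics/w9.png",cv2.resize(c.im[:,:,::-1],(800,600))); chk(c,[-105,-35,35]); print("cam",tosh(c.e),c.e[2]); print(edge(c)[:,:2].T)
E
```

```text
tool_pos: [535.9, 57.7, 43.1]
force: [0.1, 0.5, 1.0]
finger_force: 30.0
t: 40.05
tool_pos: [535.5, 57.7, 42.7]
gripper_width: 0.366
t: 40.88
tool_pos: [605.8, 60.8, 162.2]
-105 -12 x crossings [-43.0, -30.7, -27.6, -0.8, 4.3] -105 12 x crossings [-68.2, -0.7, 4.1] sides@ -25 [-130.7, -86.6] sides@ -8 [-121.3, -86.7] 
-35 -12 x crossings [-68.6, -1.1, 4.0] -35 12 x crossings [-69.0, -0.9, 3.8] sides@ -25 [-50.7, -17.0] sides@ -8 [-51.2, -17.2] 
35 -12 x crossings [-71.1, -2.9, 0.2, 1.3, 3.6] 35 12 x crossings [-71.1, -3.0, -0.0, 1.7, 3.6] sides@ -25 [17.3, 51.6] sides@ -8 [17.7, 51.5] 
cam [[-66.14440477  34.6147539 ]] 331.94414922788087
[[-145.  -135.  -125.  -115.  -105.   -95.   -85.   -75.   -65.   -55.
   -45.   -35.   -25.   -15.    -5.     5.    15.    25.    35.    45.
    55.    65.    75.    85.    95.   105.   115.   125.   135.   145. ]
 [   0.     0.     0.     0.     0.     0.     0.     0.     0.    -0.5
     0.     0.     0.    -0.5   -0.5   -0.5   -0.5    0.     0.     0.
    -0.5   -0.5   -0.5   -0.5   -0.5   -0.5   -0.5   -0.5   -0.5    0. ]]
```

View pics/w9.png

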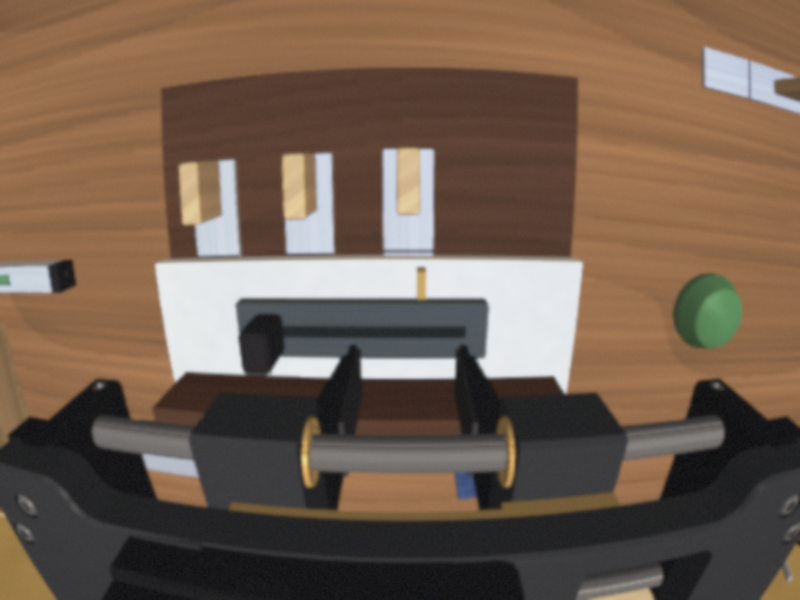

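```bash
python3 -m jog '15 21.1 -1.5 0;15 21.1 -1.5 0;15 21.1 -1.5 0;15 21.1 -1.5 0;15 21.1 -1.5 0;15 21.1 -1.5 0;15 21.1 -1.5 0;15 21.1 -1.5 0;15 21.1 -1.5 0;15 21.1 -1.5 0;15 21.1 -1.5 0' -0.05|grep -E "t:|pos"; python3 -m jog '0 0 0 6.97;0 0 0 6.97;0 0 0 6.97;0 0 0 6.97;0 0 0 6.97;0 0 0 6.97;0 0 0 6.97;0 0 0 6.97;0 0 0 6.97;0 0 0 6.97;0 0 0 6.97;0 0 0 6.97;0 0 0 6.97;0 0 0 0;0 0 0 0'|grep -E "t:|pos"
python3 - <<'E'
from h import *
c=Cam("wrist"); plates(c,6,[430,345],110); go([417.2,388.9,28.5],91.8)
E
```

```text
t: 41.85
tool_pos: [428.2, 285.6, 179.1]
t: 43.1
tool_pos: [429.5, 284.9, 179.1]
plate [417.9 349.2] wl 34.7 120.6 axis deg 92.3
shift [104.4  -8.5 150.6] turn 0.3 | at [429.6 284.9 179.1] yaw 92.1
```

```bash
python3 -m jog '26.1 -2.2 0 0;26.1 -2.2 0 0;26.1 -2.2 0 0;26.1 -2.2 0 0;0 0 20 0;0 0 30 0;0 0 30 0;0 0 20 0;0 0 20 0;0 0 15 0;0 0 0 0;0 0 0 0;0 0 0 0;0 0 0 0' |grep -E "t:|pos"
python3 - <<'E'
from h import *
go([416.8,389,28.5],92.1)
E
```

```text
t: 44.32
tool_pos: [418.9, 390.1, 46.1]
shift [-1.  -2.2 17.6] turn -0.1 | at [418.9 390.1  46.1] yaw 92.0
```

```bash
python3 -m jog '-1 -2 0 0;0 0 9 0;0 0 6 0;0 0 2.6 0;0 0 0 0;0 0 0 0' |grep -E "t:|pos|force:"; python3 -m jog '0 0 0 0;0 0 0 0;0 0 0 0;0 0 0 0;0 0 0 0;0 0 0 0;0 0 0 0;0 0 0 0' 1 30;  python3 -m jog '0 0 -10 0;0 0 -20 0;0 0 -20 0;0 0 -20 0;0 0 -20 0;0 0 0 0;0 0 0 0;0 0 0 0'|grep -E "t:|pos";python3 - <<'E'
from h import *
go([*sh(-114,105),117],SY+180,360)
E
```

```text
t: 44.82
tool_pos: [415.7, 388.0, 26.1]
force: [0.3, 0.3, 0.3]
finger_force: 0.0
t: 45.48
tool_pos: [416.1, 388.3, 26.8]
orientation: [0.0, 0.695, 0.719, 0.0]
force: [1.2, 0.2, -0.6]
gripper_width: 0.147
finger_force: 30.0
t: 46.15
tool_pos: [415.3, 387.8, 115.6]
shift [-264.2   45.9   -1.3] turn -90.5 | at [415.3 387.8 115.6] yaw 92.0
```

```bash
python3 -m jog '-24 4.2 0 0;-24 4.2 0 0;-24 4.2 0 0;-24 4.2 0 0;-24 4.2 0 0;-24 4.2 0 0;-24 4.2 0 0;-24 4.2 0 0;-24 4.2 0 0;-24 4.2 0 0;-24 4.2 0 0;0 0 0 0'|grep pos; python3 -m jog '0 0 0 -6.96;0 0 0 -6.96;0 0 0 -6.96;0 0 0 -6.96;0 0 0 -6.96;0 0 0 -6.96;0 0 0 -6.96;0 0 0 -6.96;0 0 0 -6.96;0 0 0 -6.96;0 0 0 -6.96;0 0 0 -6.96;0 0 0 -6.96;0 0 20 0;0 0 20 0;0 0 15 0;0 0 0 0;0 0 0 0;0 0 0 0' | grep -E "t:|pos|force:"
python3 - <<'E'
from h import *
c=Cam("side"); p=pose()[0]; print(tosh(p))
h=c.hsv(); S,V=h[...,1].astype(int),h[...,2].astype(int)
for b in blobs((S<50)&(V>130),25):
    P=tosh(c.on(quad(b),p[2]-21)); 
    if abs(P.mean(0)-[-60,105]).max()<60: print(b.sum(),P.min(0).round(1),P.max(0).round(1),P.mean(0).round(1))
go([*sh(-49.2,105),40.2],SY+180,360)
E
```

```text
tool_pos: [470.3, 122.7, 114.5]
t: 48.73
tool_pos: [471.1, 126.2, 61.7]
force: [0.3, 0.1, -1.5]
finger_force: 30.0
[[-112.49608119  105.95448405]]
291 [-134.1   85.6] [-13.1 124.6] [-72.1 101.5]
shift [-63.3  -0.9  22.3] turn -0.1 | at [471.7 126.2  62.4] yaw -177.6
```

```bash
python3 -m jog '0 -0.9 9 0;0 0 8 0;0 0 4 0;0 0 0 0;0 0 0 0;0 0 0 0;0 0 0 0' |grep -E "pos|force:"
python3 -m jog '-4 0 0 0;-4 0 0 0;-4 0 0 0;-4 0 0 0;-4 0 0 0;-4 0 0 0;-4 0 0 0;-4 0 0 0;-4 0 0 0;-4 0 0 0;0 0 0 0;0 0 0 0' |grep -E "pos|force:"
python3 - <<'E'
from h import *
print(tosh(pose()[0]));go([*sh(-48.9,105),40],SY+180,360)
E
```

```text
tool_pos: [471.4, 125.1, 40.9]
force: [-0.6, -0.4, -1.1]
finger_force: 30.0
tool_pos: [511.3, 126.8, 40.6]
force: [0.5, 0.8, -2.4]
finger_force: 30.0
[[-72.88699285 104.76893462]]
shift [-24.    0.3   0.6] turn -0.1 | at [511.3 126.8  40.6] yaw -177.6
```

```bash
python3 -m jog '0 0 0.6 0;-4 0 0 0;-4 0 0 0;-4 0 0 0;-4 0 0 0;-4 0 0 0;-4 0 0 0;0 0 0 0;0 0 0 0;0 0 0.8 0;0 0 0 0;0 0 0 0' |grep -E "pos|force:"
python3 - <<'E'
from h import *
print(tosh(pose()[0]))
E
python3 -m jog '0 0 0 0;0 0 0 0;0 0 0 0;0 0 0 0' 0.2 |grep -E "t:|pos|width"
python3 -m jog '0 0 -15 0;0 0 -20 0;0 0 -25 0;0 0 -30 0;0 0 -30 0;-20 -10 0 0;-25 -10 0 0;-25 -10 0 0;0 0 0 0;0 0 0 0;0 0 0 0' |grep -E "t:|pos"
python3 - <<'E'
from h import *
c=Cam("wrist"); chk(c,[-35,35,105]); print("cam",tosh(c.e),c.e[2]); print(edge(c)[:,1].mean())
E
```

```text
tool_pos: [534.8, 127.8, 39.1]
force: [0.1, -0.2, -1.1]
finger_force: 30.0
[[-49.36366202 104.72347703]]
t: 51.7
tool_pos: [535.4, 127.8, 39.6]
gripper_width: 0.369
t: 52.62
tool_pos: [605.7, 100.9, 158.8]
-35 -12 x crossings [-68.8, -1.2, 4.0] -35 12 x crossings [-69.3, -1.3, 4.0] sides@ -25 [-51.5, -16.7] sides@ -8 [-51.1, -16.5] 
35 -12 x crossings [-70.4, -3.1, 0.9, 1.2, 3.7] 35 12 x crossings [-71.3, -2.9, -0.0, 1.8, 3.5] sides@ -25 [17.8, 52.0] sides@ -8 [17.8, 51.9] 
105 -12 x crossings [-70.2, -2.2, 3.7] 105 12 x crossings [-70.2, -2.1, 3.7] sides@ -25 [87.5, 121.6] sides@ -8 [87.5, 121.3] 
cam [[-64.43023268  74.86047899]] 328.53338320049284
-0.15
```

Run:
```python
from h import *
go([*sh(-51.2,34.7),60],SY+180,360)
```

```text
shift [ 71.1 -40.4  98.9] turn -0.1 | at [605.5 101.1 158.9] yaw -177.6
```

```bash
python3 -m jog '24 -13.5 0 0;24 -13.5 0 0;23 -13.4 0 0;0 0 0 0;0 0 25 0;0 0 25 0;0 0 25 0;0 0 15 0;0 0 8 0;0 0 0 0;0 0 0 0;0 0 0 0;0 0 0 0' 0.1|grep -E "pos|force:"
python3 - <<'E'
from h import *
print(tosh(pose()[0])); go([*sh(-51.2,34.7),45],SY+180,360)
E
```

```text
tool_pos: [538.4, 57.6, 63.0]
force: [-0.2, 0.4, -0.8]
finger_force: 0.0
[[-48.85874633  34.42611475]]
shift [ 2.4  0.3 18. ] turn -0.1 | at [538.4  57.6  63. ] yaw -177.6
```

Positioned over the handle; lower, grip, push in 1.2 mm, release.

```bash
python3 -m jog '2 0 8 0;0 0 6 0;0 0 3 0;0 0 0 0;0 0 0 0'|grep -E "pos|force:"; python3 -m jog '0 0 0 0;0 0 0 0;0 0 0 0;0 0 0 0;0 0 0 0;0 0 0 0' 1 20|grep -E "pos|force:|width"; python3 -m jog '-0.6 0 0 0;-0.6 0 0 0;0 0 0 0;0 0 0 0;0 0 0 0'|grep -E "pos|force:"; python3 -m jog '0 0 0 0;0 0 0 0;0 0 0 0;0 0 0 0' 0.2 |grep -E "t:|pos|width"
python3 -m jog '0 0 -20 0;0 0 -25 0;0 0 -30 0;0 0 -30 0;0 0 0 0;0 0 0 0'|grep pos;python3 - <<'E'
from h import *
go([*sh(-50,-105),70],SY+180,360)
E
```

```text
tool_pos: [534.7, 57.3, 43.7]
force: [-1.2, 0.2, 0.4]
finger_force: 0.0
tool_pos: [535.2, 57.3, 44.4]
force: [-1.1, -0.5, -0.5]
gripper_width: 0.142
finger_force: 20.0
tool_pos: [536.2, 57.4, 44.4]
force: [-1.9, -0.2, 1.8]
finger_force: 20.0
t: 55.42
tool_pos: [536.4, 57.4, 44.1]
gripper_width: 0.365
tool_pos: [538.1, 57.4, 151.9]
shift [   1.1 -139.2   82. ] turn -0.1 | at [538.1  57.4 151.9] yaw -177.6
```

```bash
python3 -m jog '0.2 -27.8 0 0;0.2 -27.8 0 0;0.2 -27.8 0 0;0.2 -27.8 0 0;0.2 -27.8 0 0;0 0 0 0;0 0 25 0;0 0 25 0;0 0 20 0;0 0 12 0;0 0 0 0;0 0 0 0;0 0 0 0'|grep -E "pos|force:"
python3 - <<'E'
from h import *
print(tosh(pose()[0])); go([*sh(-50,-105),43],SY+180,360)
E
```

```text
tool_pos: [542.0, -81.5, 68.2]
force: [-0.1, 0.3, 0.2]
finger_force: 0.0
[[ -51.32624001 -104.62803204]]
shift [-1.3 -0.4 25.2] turn -0.1 | at [542.  -81.5  68.2] yaw -177.6
```

```bash
python3 -m jog '0 0 10 0;0 0 9 0;0 0 5 0;0 0 0 0;0 0 0 0'|grep -E "pos|force:"; python3 -m jog '0 0 0 0;0 0 0 0;0 0 0 0;0 0 0 0;0 0 0 0;0 0 0 0' 1 20|grep -E "pos|force:|width"; python3 -m jog '0.7 0 0 0;0.6 0 0 0;0 0 0 0;0 0 0 0;0 0 0 0'|grep -E "pos|force:"; python3 -m jog '0 0 0 0;0 0 0 0;0 0 0 0;0 0 0 0' 0.2 |grep -E "t:|pos|width"
python3 -m jog '0 0 -20 0;0 0 -25 0;0 0 -30 0;0 0 -30 0;-25 18 -10 0;-25 18 0 0;-20 18 0 0;0 0 0 0;0 0 0 0;0 0 0 0'|grep pos;python3 - <<'E'
from h import *
c=Cam("wrist"); chk(c,[-105,-35,35,105]); print(edge(c)[:,1].mean(),tosh(c.e))
for y in(-105,-35,35,105):
    for o in (-12,0,12):
        pass
go([*sh(45,-58.4),90],SY+180,360)
h=c.hsv(); H,S,V=[h[...,i].astype(int) for i in range(3)]
for b in blobs((H>15)&(H<30)&(V>100)&(S>120),8):
    Q=tosh(c.on(quad(b),52)); 
    if abs(Q.mean(0)-[15,42]).max()<30: print("mark@52",Q.min(0).round(1),Q.max(0).round(1))
for b in blobs((V<60),15):
    Q=tosh(c.on(quad(b),91.5))
    if abs(Q.mean(0)-[45,-58]).max()<40: print("grip@91",Q.min(0).round(1),Q.max(0).round(1))
E
```

```text
tool_pos: [540.7, -81.4, 42.6]
force: [-0.4, -0.3, -0.1]
finger_force: 0.0
tool_pos: [541.4, -81.6, 43.6]
force: [-0.1, -0.1, 1.7]
gripper_width: 0.148
finger_force: 20.0
tool_pos: [540.2, -81.7, 43.5]
force: [1.4, 0.6, 1.5]
finger_force: 20.0
t: 58.67
tool_pos: [539.5, -81.5, 42.9]
gripper_width: 0.362
tool_pos: [606.8, -24.8, 157.5]
-105 -12 x crossings [-68.8, -1.7, 4.3] -105 12 x crossings [-69.6, -1.6, 4.3] sides@ -25 [-121.8, -87.5] sides@ -8 [-121.7, -87.4] 
-35 -12 x crossings [-69.1, -1.4, 4.4] -35 12 x crossings [-69.0, -1.3, 4.4] sides@ -25 [-51.7, -17.8] sides@ -8 [-51.7, -18.0] 
35 -12 x crossings [-75.1, -34.3, -28.9, -5.5, -2.3, 1.6, 4.3] 35 12 x crossings [4.4, 9.8] sides@ -25 [5.8, 40.8] sides@ -8 [10.4, 36.3, 39.1, 44.9] 
105 -12 x crossings [-69.9, -2.0, 4.3] 105 12 x crossings [-25.8, -2.4, 4.5] sides@ -25 [86.5, 120.5] sides@ -8 [86.5, 120.5] 
0.1 [[-68.75171802 -50.72934918]]
shift [-29.4  -7.2  67.6] turn -0.1 | at [606.7 -25.1 157.6] yaw -177.6
mark@52 [ 3.6 37.3] [21.3 42.9]
grip@91 [  18.9 -194.2] [156.  135.5]
```

Run:
```python
from h import *
c=Cam("wrist"); np.save("pics/w10.npy",c.im); cv2.imwrite("pics/w10.png",cv2.resize(c.im[:,:,::-1],(800,600)))
```

```text
(no output)
```

View pics/w10.png

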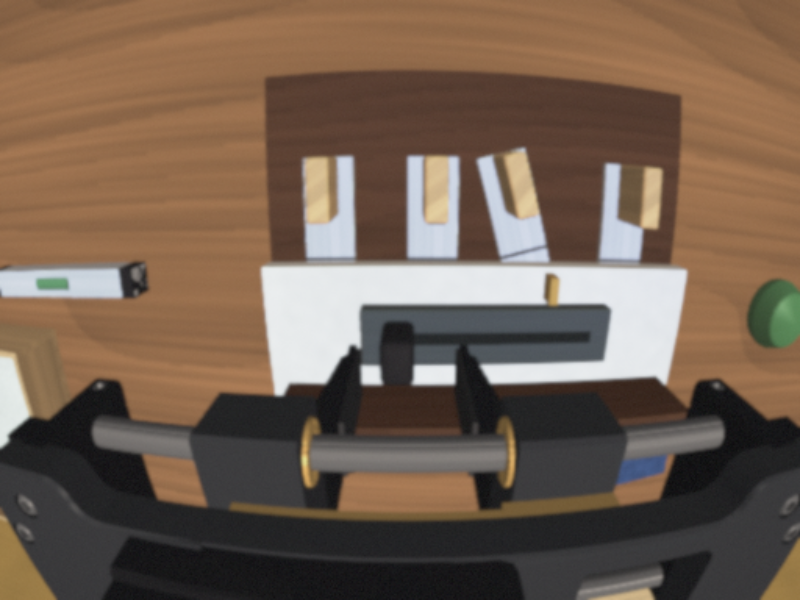

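Run:
```python
from h import *
c=Cam("wrist"); k=1.5625
P=tosh(c.on(np.array([[478,158],[525,148],[502,262],[548,260],[500,258],[547,247]])/k,18)); print(P.round(1))
for a,b in((0,2),(1,3)): d=P[b]-P[a]; print("side dir",np.degrees(np.arctan2(d[1],d[0])).round(1))
d=P[5]-P[4]; print("line dir",np.degrees(np.arctan2(d[1],d[0])).round(1),np.linalg.norm(d).round(1),"rear w",np.linalg.norm(P[1]-P[0]).round(1))
h=c.hsv(); H,S,V=[h[...,i].astype(int) for i in range(3)]
m=(S<60)&(V>140); b=[b for b in blobs(m,100) if b[int(200/k),int(492/k)]]
if b:
    q_=quad(b[0]); Q=tosh(c.on(q_,18)); L=Q[(Q[:,0]<-10)]; 
    s=cv2.minAreaRect(L.astype(np.float32)); print("rect",s)
hm=(H>10)&(H<25)&(V>180)&(S>70)
for b in blobs(hm,60):
    ys,xs=np.nonzero(b); Q=tosh(c.on([[xs.mean(),ys.mean()]],57))[0]
    if abs(Q[0]+50)<40 and abs(Q[1])<150: print("handle top-ish",Q.round(1),len(xs))
```

```text
[[-68.5  -4.8]
 [-76.6  27.1]
 [  2.3  13.9]
 [  0.5  47.3]
 [ -0.5  12.4]
 [ -8.8  45.9]]
side dir 14.8
side dir 14.7
line dir 103.9 34.5 rear w 32.9
rect ((-40.75822067260742, -0.6732711791992188), (60.60835647583008, 242.67494201660156), 0.10440851002931595)
handle top-ish [-54.   15.6] 531
handle top-ish [ -50.6 -104.2] 554
handle top-ish [-50.1 -35. ] 547
handle top-ish [-50.4 103.5] 389
```

```bash
python3 -m jog '0 0 0 6.9;0 0 0 6.9;0 0 0 6.9;0 0 0 6.9;0 0 0 6.9;0 0 0 6.9;0 0 0 6.9;0 0 0 6.9;0 0 0 6.9;0 0 0 6.9;0 0 0 6.9;0 0 0 6.9;0 0 0 6.9;0 0 0 6.9;0 0 0 6.9;0 0 0 6.9;0 0 0 6.9;0 0 0 6.9'|grep pos; python3 -m jog '0 0 0 6.9;0 0 0 6.9;0 0 0 6.9;0 0 0 6.9;0 0 0 6.9;0 0 0 6.9;0 0 0 0;0 0 0 0' |grep pos
python3 - <<'E'
from h import *
go([*sh(-53,16.6),80],SY+14.5,360)
E
```

```text
tool_pos: [607.0, -25.4, 158.2]
tool_pos: [607.1, -25.2, 158.2]
shift [-50.1 -83.   78.3] turn -0.0 | at [607.1 -25.2 158.2] yaw 17.0
```

```bash
python3 -m jog '-16.7 -27.7 0 0;-16.7 -27.7 0 0;-16.7 -27.6 0 0;0 0 0 0;0 0 25 0;0 0 25 0;0 0 18 0;0 0 10 0;0 0 0 0;0 0 0 0;0 0 0 0'|grep pos
python3 - <<'E'
from h import *
c=Cam("wrist"); h=c.hsv(); H,S,V=[h[...,i].astype(int) for i in range(3)]
for b in blobs((H>10)&(H<25)&(V>180)&(S>70),60):
    Q=c.on(quad(b),58); r=cv2.minAreaRect(tosh(Q).astype(np.float32))
    if abs(r[0][1])<150: print(np.round(r[0],1),np.round(r[1],1),round(r[2],1))
print(tosh(pose()[0])); go([*sh(-53,16.6),41],SY+14.5,360)
E
```

```text
tool_pos: [536.8, 40.0, 81.7]
[14.6 42.6] [16.5  4.7] 0.0
[-49.3 103.8] [12.7 38.3] 89.8
[-52.1  16.3] [37.5 12.4] 15.1
[-47.1 -33.3] [13.3 35.5] 89.5
[ -48.8 -102.6] [13.5 38.2] 88.8
[-105.   -53.1] [25.8  2.9] 16.2
[[-51.04823347  17.0086463 ]]
shift [-2.1 -0.1 41. ] turn -0.2 | at [537.   40.1  82. ] yaw 16.8
```

```bash
python3 -m jog '-1.8 0 15 0;0 0 14 0;0 0 8 0;0 0 3 0;0 0 0 0;0 0 0 0'|grep -E "pos|force:"; python3 -m jog '0 0 0 0;0 0 0 0;0 0 0 0;0 0 0 0;0 0 0 0;0 0 0 0' 1 30|grep -E "pos|force:|width"; python3 -m jog '0 0 -0.8 0;-4 0 0 0;-6 0 0 0;-6 0 0 0;-6 0 0 0;-6 0 0 0;-6 0 0 0;-6 0 0 0;-6 0 0 0;-6 0 0 0;-4 0 0 0;-4 0 0 0;0 0 0 0;0 0 0 0'|grep -E "pos|force:"
python3 - <<'E'
from h import *
c=Cam("wrist"); print(tosh(pose()[0])); line(c,23); go([*sh(-112,35),60],SY,360)
E
```

```text
tool_pos: [534.5, 39.7, 41.0]
force: [-0.9, -0.4, 0.4]
finger_force: 0.0
tool_pos: [534.1, 39.7, 40.6]
force: [-1.2, 0.0, 1.4]
gripper_width: 0.144
finger_force: 30.0
tool_pos: [476.4, 22.3, 41.2]
force: [0.1, 0.9, -0.8]
finger_force: 30.0
[[-112.10666531    1.94416336]]
lat -12 line at 50.15; lat -10 line at 50.15; lat 10 line at 50.23; lat 12 line at 50.23; 
shift [  8.3 -32.  -18.8] turn 14.3 | at [476.6  22.4  41.2] yaw 16.8
```

```bash
python3 -m jog '0 0 -10 0;4.1 -16 0 0;4.1 -16 0 0;0 0 0 4.8;0 0 0 4.8;0 0 0 4.7;0 0 0 0;0 0 0 0;0 0 0 0'|grep -E "pos|force:"
python3 - <<'E'
from h import *
c=Cam("wrist"); print(tosh(pose()[0])); line(c,23); go([*sh(-50.4,35),41.4],SY,360)
E
```

```text
tool_pos: [475.3, 55.4, 51.5]
force: [0.1, 0.6, -0.3]
finger_force: 30.0
[[-112.05034311   34.968442  ]]
lat -12 line at 50.43; lat -10 line at 50.44; lat 10 line at 50.5; lat 12 line at 50.53; 
shift [61.6  0.1 10. ] turn 0.1 | at [475.2  55.3  51.4] yaw 2.6
```

```bash
python3 -m jog '0 0 6 0;0 0 3.5 0;0 0 0 0;0 0 0 0;4 0 0 0;4 0 0 0;4 0 0 0;4 0 0 0;4 0 0 0;4 0 0 0;4 0 0 0;4 0 0 0;4 0 0 0;0 0 0 0' |grep -E "pos|force:"
python3 -m jog '4 0 0 0;4 0 0 0;4 0 0 0;4 0 0 0;4 0 0 0;4 0 0 0;1.5 0 0 0;0 0 0 0;0 0 0 0;0 0 0 0' |grep -E "pos|force:"
python3 - <<'E'
from h import *
print(tosh(pose()[0]));go([*sh(-50.4,35),40.6],SY,360)
E
```

```text
tool_pos: [511.9, 57.0, 41.8]
force: [0.0, -0.0, -1.5]
finger_force: 30.0
tool_pos: [536.2, 58.1, 41.5]
force: [-0.3, 0.5, -0.3]
finger_force: 30.0
[[-50.99865055  35.06971512]]
shift [0.6 0.1 0.8] turn 0.0 | at [536.2  58.1  41.5] yaw 2.5
```

```bash
python3 -m jog '0.5 0 0 0;0 0 0.9 0;0 0 0 0;0 0 0 0'|grep -E "pos|force:"; python3 -m jog '0 0 0 0;0 0 0 0;0 0 0 0;0 0 0 0' 0.2 |grep -E "t:|pos|width"
python3 -m jog '0 0 -20 0;0 0 -25 0;0 0 -30 0;-20 0 -30 0;-25 12 -10 0;-25 12 0 0;-25 12 0 0;0 0 0 0;0 0 0 0;0 0 0 0' |grep -E "t:|pos"
python3 - <<'E'
from h import *
c=Cam("wrist"); chk(c,[-105,-35,35,105]); print("cam",tosh(c.e),c.e[2]); print(edge(c)[:,1].mean())
h=c.hsv(); H,S,V=[h[...,i].astype(int) for i in range(3)]
for b in blobs((H>15)&(H<30)&(V>100)&(S>120),8):
    Q=tosh(c.on(quad(b),52))
    if abs(Q.mean(0)-[15,42]).max()<30: print("mark@52",Q.min(0).round(1),Q.max(0).round(1))
for b in blobs((V<60)&(S<110),15):
    Q=tosh(c.on(quad(b),91.5))
    if abs(Q.mean(0)-[45,-58]).max()<40: print("grip@91",Q.min(0).round(1),Q.max(0).round(1))
go([*sh(45,-58.4),130],SY,360)
E
```

```text
tool_pos: [536.9, 58.1, 40.7]
force: [1.1, -0.4, -1.4]
finger_force: 30.0
t: 68.47
tool_pos: [537.1, 58.1, 40.8]
gripper_width: 0.361
t: 69.3
tool_pos: [444.1, 18.0, 156.0]
-105 -12 x crossings [-70.2, -1.9, 4.2] -105 12 x crossings [-69.5, -1.5, 4.4] sides@ -25 [-121.5, -87.1] sides@ -8 [-121.3, -86.9] 
-35 -12 x crossings [-68.4, -1.3, 4.3] -35 12 x crossings [-69.1, -1.3, 4.3] sides@ -25 [-51.3, -17.2] sides@ -8 [-51.3, -17.6] 
35 -12 x crossings [-69.3, -1.7, 4.1] 35 12 x crossings [-69.3, -1.6, 4.3, 9.1] sides@ -25 [17.7] sides@ -8 [17.8, 51.5] 
105 -12 x crossings [-70.2, -2.2, 4.0] 105 12 x crossings [-70.6, -2.3, 4.0] sides@ -25 [87.0, 120.8] sides@ -8 [86.8, 120.7] 
cam [[-60.48685167  -0.97775093]] 325.73275305239235
0.16666666666666666
mark@52 [ 3.8 39.6] [21.8 43.5]
grip@91 [ 19.5 -60.1] [ 25.2 -42.1]
shift [189.5  57.6  26.1] turn 0.0 | at [444.3  18.1 156. ] yaw 2.5
```

```bash
python3 -m jog '0 -21 0 0;0 -21 0 0;0 0 0 0;0 0 0 0;0 0 0 0;0 0 0 0' 0 |grep -E "t:|pos"
cat > mk.py <<'E'
from h import *
c=Cam("wrist"); print("cam",tosh(c.e))
h=c.hsv(); H,S,V=[h[...,i].astype(int) for i in range(3)]
for b in blobs((H>15)&(H<30)&(V>90)&(S>100),6):
    ys,xs=np.nonzero(b); Q=tosh(c.on(np.c_[xs,ys],48))
    if abs(Q.mean(0)-[15,42]).max()<30: print("mark",Q.min(0).round(1),Q.max(0).round(1),Q.mean(0).round(1),len(xs))
print(tosh(pose()[0])); go([*sh(45,-58.4),130],SY,360)
E
python3 mk.py
```

```text
t: 69.85
tool_pos: [442.0, 59.6, 155.5]
cam [[-60.43961065  40.72437707]]
mark [ 4.  41.2] [24.  44.9] [14.3 42.7] 83
[[-145.08073625   40.53071568]]
shift [190.1  98.9  25.5] turn -0.0 | at [442.   59.5 155.6] yaw 2.5
```

```bash
python3 -m jog '27.1 14.1 0 0;27.1 14.1 0 0;27.1 14.1 0 0;27.1 14.1 0 0;27.1 14.1 0 0;27.1 14.1 0 0;27.1 14.1 0 0;0 0 0 0;0 0 20 0;0 0 0 0;0 0 0 0;0 0 0 0' 0 |grep -E "t:|pos"
python3 - <<'E'
from h import *
go([*sh(45,-58.2),78],SY,360)
E
```

```text
t: 70.9
tool_pos: [635.1, -30.3, 135.9]
shift [ 1.1  0.6 57.9] turn 0.0 | at [635.1 -30.3 135.9] yaw 2.5
```

```bash
python3 -m jog '1 0.6 20 0;0 0 18 0;0 0 12 0;0 0 7 0;0 0 0 0;0 0 0 0'|grep -E "pos|force:"; python3 -m jog '0 0 0 0;0 0 0 0;0 0 0 0;0 0 0 0;0 0 0 0;0 0 0 0' 1 20|grep -E "pos|force:|width"; python3 -m jog '0 -2 0 0;0 -5 0 0;0 -6 0 0;0 -6 0 0;0 -6 0 0;0 -6 0 0;0 -6 0 0;0 -6 0 0;0 -6 0 0;0 -6 0 0;0 -6 0 0;0 -6 0 0;0 -6 0 0;0 -6 0 0;0 -6 0 0;0 -5 0 0;0 -3 0 0;0 0 0 0;0 0 0 0' |grep -E "t:|pos|force:"
python3 - <<'E'
from h import *
print(tosh(pose()[0])); go([*sh(45,42.8),78],SY,360)
E
```

```text
tool_pos: [636.8, -30.8, 79.1]
force: [0.2, -0.3, 0.2]
finger_force: 0.0
tool_pos: [637.0, -30.4, 79.2]
force: [-0.7, 2.6, 1.8]
gripper_width: 0.212
finger_force: 20.0
t: 73.48
tool_pos: [632.9, 63.4, 79.2]
force: [0.4, -0.0, 5.0]
finger_force: 20.0
[[45.81860009 36.15558698]]
shift [-0.8 -6.6  1.2] turn 0.1 | at [632.9  63.4  79.2] yaw 2.6
```

```bash
python3 -m jog '0 -3 0 0;0 -3 0 0;0 -0.6 0 0;0 0 0 0;0 0 0 0;0 0 0 0' |grep -E "t:|pos|force:"
python3 - <<'E'
from h import *
print(tosh(pose()[0]))
E
python3 -m jog '0 0 0 0;0 0 0 0;0 0 0 0;0 0 0 0;0 0 0 0' 0|grep -E "pos|width"; python3 -m jog '0 0 -20 0;0 0 -25 0;0 0 -25 0;-25 0 -10 0;-25 0 0 0;-25 0 0 0;-25 0 0 0;-25 0 0 0;-25 0 0 0;-25 0 0 0;0 0 0 0;0 0 0 0'|grep -E "t:|pos"
cat >> mk.py <<'E'
np.save("pics/mk.npy",c.im)
for x,z in((45,91.5),(31,85),(31,75),(31,65)):
    Y=np.arange(20,65,.5); p=c.proj(np.array([[*sh(x,y),z] for y in Y])).astype(np.float32)
    v=cv2.remap(cv2.cvtColor(c.im,cv2.COLOR_RGB2GRAY),p[:,0].reshape(1,-1),p[:,1].reshape(1,-1),cv2.INTER_LINEAR)[0].astype(int)
    print(x,z,"dark y",[float(y) for y,a in zip(Y,v) if a<45][:1],[float(y) for y,a in zip(Y,v) if a<45][-1:])
chk(c,[-105,-35,35,105])
E
python3 mk.py
```

```text
t: 73.98
tool_pos: [632.6, 69.5, 79.2]
force: [-0.8, -1.0, 4.9]
finger_force: 20.0
[[45.79773153 42.27941551]]
tool_pos: [631.8, 68.9, 78.0]
gripper_width: 0.479
t: 75.4
tool_pos: [456.9, 61.0, 158.6]
cam [[-45.78996807  41.42421585]]
mark [ 5.1 41.1] [23.8 43.9] [14.4 42.6] 78
[[-129.24311937   41.30980644]]
shift [174.2  99.8  29.2] turn 0.0 | at [457.8  60.9 159. ] yaw 2.5
45 91.5 dark y [20.0] [64.5]
31 85 dark y [33.5] [51.0]
31 75 dark y [33.5] [50.5]
31 65 dark y [34.5] [50.0]
-105 -12 x crossings [-28.1, -1.8, 3.6] -105 12 x crossings [-69.2, -1.5, 3.4] sides@ -25 [-121.0, -86.7] sides@ -8 [-121.1, -86.6] 
-35 -12 x crossings [-71.8, -1.3, 3.4] -35 12 x crossings [-69.3, -1.3, 3.3] sides@ -25 [-51.0, -16.9] sides@ -8 [-51.0, -16.9] 
35 -12 x crossings [-69.3, -1.7, 3.3] 35 12 x crossings [-69.3, -1.6, 3.2] sides@ -25 [18.1, 51.9] sides@ -8 [18.1, 52.1] 
105 -12 x crossings [-69.5, -1.8, 3.3] 105 12 x crossings [-72.6, -1.6, 3.1] sides@ -25 [87.1, 121.0] sides@ -8 [87.1, 121.1]
```

```bash
python3 -m jog '8.7 28.6 -2 0;8.7 28.6 -2 0;8.7 28.6 -2 0;8.7 28.6 -2 0;8.7 28.6 -2 0;8.7 28.6 -2 0;8.7 28.6 -2 0;8.7 28.6 -2 0;8.7 28.6 -2 0;8.7 28.6 -2 0;8.7 28.6 -2 0;8.7 28.6 -2 0;8.7 28.6 -2 0;8.7 28.6 -2 0;8.7 28.6 -2 0;8.7 28.6 -2 0;0 0 0 0' -0.2|grep -E "t:|pos"; python3 -m jog '0 0 0 -6.88;0 0 0 -6.88;0 0 0 -6.88;0 0 0 -6.88;0 0 0 -6.88;0 0 0 -6.88;0 0 0 -6.88;0 0 0 -6.88;0 0 0 -6.88;0 0 0 -6.88;0 0 0 -6.88;0 0 0 -6.88;0 0 0 -6.88;0 0 0 0;0 0 0 0;0 0 0 0'|grep -E "t:|pos"
python3 - <<'E'
from h import *
c=Cam("wrist"); np.save("pics/w11.npy",c.im); cv2.imwrite("pics/w11.png",cv2.resize(c.im[:,:,::-1],(800,600)))
print("cam",c.e.round()); plates(c,24,[617,-330],60); go([617,-330,20],92)
E
```

```text
t: 76.87
tool_pos: [618.2, -395.7, 189.6]
t: 78.2
tool_pos: [617.0, -390.1, 190.2]
cam [ 614. -305.  360.]
plate [ 617.5 -328.3] wl 25.1 154.8 axis deg 91.7
shift [ 60.    2.  170.4] turn -0.1 | at [ 617.  -390.1  190.4] yaw 91.9
```

View pics/w11.png

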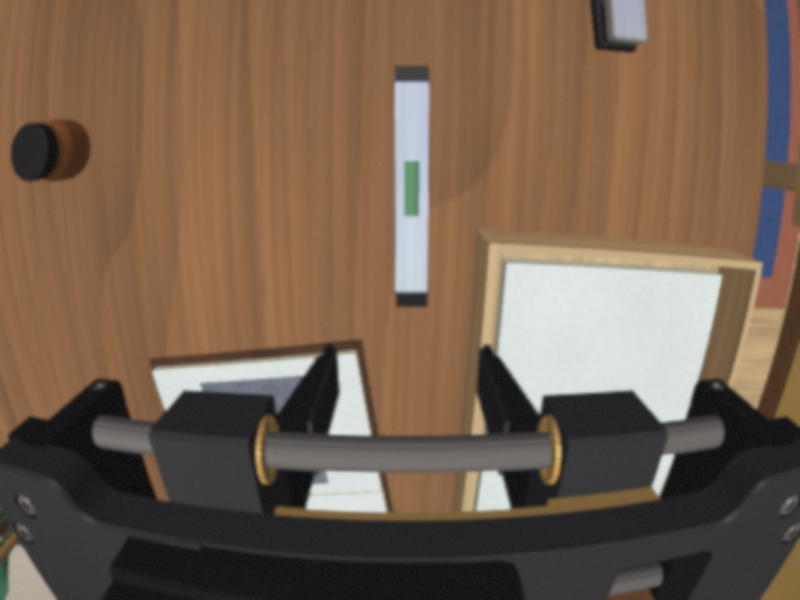

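```bash
python3 -m jog '20.6 0.8 0 0;20.6 0.8 0 0;20.5 0.9 0 0;0 0 30 0;0 0 30 0;0 0 30 0;0 0 25 0;0 0 15 0;0 0 5 0;0 0 0 0;0 0 0 0;0 0 0 0;0 0 0 0'|grep -E "t:|pos"
python3 - <<'E'
from h import *
go([617.5,-328.3,23],91.7)
E
```

```text
t: 79.33
tool_pos: [618.4, -329.2, 58.2]
shift [ 1.  -1.  35.2] turn 0.3 | at [ 618.4 -329.2   58.2] yaw 92.0
```

```bash
python3 -m jog '1 -0.8 15 0.3;0 0 10 0;0 0 7 0;0 0 2.5 0;0 0 0 0;0 0 0 0;0 0 0 0'|grep -E "pos|force:"; python3 -m jog '0 0 0 0;0 0 0 0;0 0 0 0;0 0 0 0;0 0 0 0;0 0 0 0;0 0 0 0;0 0 0 0' 1 45|grep -E "pos|force:|width"; python3 -m jog '0 0 -10 0;0 0 -20 0;0 0 -30 0;0 0 -30 0;0 0 -30 0;0 0 -20 0;0 0 0 0;0 0 0 0;0 0 0 0'|grep -E "t:|pos|force:"
python3 - <<'E'
from h import *
go([*sh(100,0),165],SY+90,360)
c=Cam("side"); h=c.hsv(); H,S,V=[h[...,i].astype(int) for i in range(3)]
m=(H<20)&(V<110)&(S>80)
for b in blobs(m,300):
    Q=tosh(c.on(quad(b),95))
    if 60<Q[:,0].mean()<110: print("rail@95",Q.min(0).round(1),Q.max(0).round(1), cv2.minAreaRect(Q.astype(np.float32)))
E
```

```text
tool_pos: [616.5, -327.6, 21.5]
force: [-0.1, 0.3, 1.1]
finger_force: 0.0
tool_pos: [616.6, -327.5, 21.4]
force: [1.3, 0.1, 0.3]
gripper_width: 0.234
finger_force: 45.0
t: 81.33
tool_pos: [615.1, -326.8, 159.1]
force: [-0.7, -0.6, -2.4]
finger_force: 45.0
shift [354.2  83.8  -5.6] turn -0.8 | at [ 615.1 -326.8  159.1] yaw 91.7
rail@95 [ 65.6 -47.4] [105.6 131.8] ((85.66317749023438, 42.2055549621582), (179.20120239257812, 40.005184173583984), 89.95228576660156)
```

Run:
```python
from h import *
c=Cam("scene"); P=np.array([[82,170],[715,97],[88,198],[727,122]])/5.5+[200,200]
print(tosh(c.on(P,95)).round(1))
w=np.load("pics/w1.npy"); s=Cam("side"); im=np.load("pics/side0.npy").astype(float).mean(2).astype(np.float32)
for y in(-120,-90,-60,-30,60,100):
    X=np.arange(70,125,.5); p=s.proj(np.array([[*sh(x,y),95.] for x in X])).astype(np.float32)
    v=cv2.remap(im,p[:,0].reshape(1,-1),p[:,1].reshape(1,-1),cv2.INTER_LINEAR)[0]; print(y,v[::4].astype(int).tolist())
```

```text
[[  89.6 -136.6]
 [  90.1  138.7]
 [ 106.4 -135.9]
 [ 106.1  139. ]]
-120 [41, 41, 40, 40, 40, 40, 43, 46, 54, 63, 67, 67, 68, 68, 69, 70, 71, 74, 85, 95, 104, 108, 113, 114, 114, 115, 115, 113]
-90 [41, 41, 43, 43, 42, 40, 40, 45, 53, 62, 67, 68, 69, 69, 69, 69, 69, 74, 85, 97, 105, 109, 112, 114, 115, 115, 115, 115]
-60 [37, 39, 40, 40, 42, 41, 43, 48, 56, 64, 67, 68, 69, 68, 69, 70, 71, 76, 87, 98, 103, 107, 112, 113, 115, 116, 115, 115]
-30 [43, 42, 40, 39, 40, 41, 42, 48, 54, 62, 68, 68, 67, 67, 68, 69, 69, 71, 71, 69, 61, 58, 58, 61, 62, 61, 60, 61]
60 [39, 39, 38, 39, 39, 40, 42, 47, 54, 61, 65, 65, 66, 68, 70, 71, 72, 77, 83, 87, 92, 91, 90, 90, 91, 91, 93, 97]
100 [108, 94, 69, 48, 39, 40, 42, 44, 53, 61, 67, 69, 70, 71, 72, 71, 73, 79, 91, 101, 107, 107, 106, 105, 106, 107, 108, 110]
```

```bash
python3 -m jog '29.5 6.7 0 0;29.5 6.7 0 0;29.5 6.7 0 0;29.5 6.7 0 0;29.5 6.7 0 0;29.5 6.7 0 0;29.5 6.7 0 0;29.5 6.7 0 0;29.5 6.7 0 0;29.5 6.7 0 0;29.5 6.7 0 0;29.5 6.7 0 -0.8;0 0 0 0;0 0 0 0;0 0 0 0'|grep -E "t:|pos|force:"
python3 - <<'E'
from h import *
print(tosh(pose()[0])); go([*sh(97,0),118],SY+90,360)
c=Cam("side"); h=c.hsv(); H,S,V=[h[...,i].astype(int) for i in range(3)]; p=pose()[0]
for b in blobs((S<50)&(V>130),60):
    Q=tosh(c.on(quad(b),p[2]+2.6))
    if abs(Q[:,0].mean()-97)<30: r=cv2.minAreaRect(Q.astype(np.float32)); print(r,b.sum())
E
```

```text
t: 82.73
tool_pos: [685.6, 28.5, 159.7]
force: [-0.2, -0.1, -1.8]
finger_force: 45.0
[[96.94773679 -0.99240642]]
shift [ 1.   0.2 41.7] turn -0.0 | at [685.6  28.5 159.7] yaw 92.5
((95.85450744628906, -17.297916412353516), (123.8318099975586, 27.90974998474121), 88.8950424194336) 243
((103.9617919921875, -276.33868408203125), (24.93501091003418, 112.55968475341797), 0.0723206102848053) 565
((104.8628921508789, -516.2576904296875), (83.01467895507812, 160.32577514648438), 87.40382385253906) 6033
```

```bash
python3 -m jog '1 0 15 0;0 0 12 0;0 0 8 0;0 0 4 0;0 0 1.7 0;0 0 0 0;0 0 0 0;0 0 0 0'|grep -E "t:|pos|force:"; python3 -m jog '0 0 0.8 0;0 0 0.8 0;0 0 0 0;0 0 0 0'|grep -E "t:|pos|force:"
python3 - <<'E'
from h import *
print(tosh(pose()[0]))
E
```

```text
t: 83.45
tool_pos: [686.8, 29.8, 121.3]
force: [0.1, 0.1, -1.8]
finger_force: 45.0
t: 83.78
tool_pos: [686.3, 29.9, 119.0]
force: [-0.4, 0.1, -1.3]
finger_force: 45.0
[[97.66558891  0.29381602]]
```

```bash
for i in 1 2 3 4 5; do python3 -m jog '0 0 0.6 0;0 0 0 0;0 0 0 0'|grep -E "pos|^force:"; done
python3 - <<'E'
from h import *
print(tosh(pose()[0]))
E
```

```text
tool_pos: [686.2, 29.8, 118.2]
force: [-0.1, -0.9, -1.8]
tool_pos: [686.2, 29.8, 117.6]
force: [-0.4, -0.6, -1.0]
tool_pos: [686.2, 29.8, 117.0]
force: [0.0, 0.1, -1.9]
tool_pos: [686.2, 29.8, 116.4]
force: [0.2, -0.6, -1.6]
tool_pos: [686.3, 29.8, 116.3]
force: [-1.1, 0.8, 1.8]
[[97.7377809   0.23780358]]
```

```bash
python3 -m jog '0 0 0 0;0 0 0 0;0 0 0 0;0 0 0 0;0 0 0 0' 0.1|grep -E "pos|width|force"; python3 -m jog '0 0 -5 0;0 0 -15 0;0 0 -25 0;0 0 -25 0;-10 -30 -20 0;0 -30 0 0;0 -30 0 0;0 -30 0 0;0 -30 0 0;0 -30 0 0;0 -30 0 0;0 -30 0 0;0 0 0 0;0 0 0 0;0 0 0 0' |grep -E "t:|pos"
python3 - <<'E'
from h import *
S=[]
for n in("scene","side"):
    c=Cam(n); h=c.hsv(); H,Sa,V=[h[...,i].astype(int) for i in range(3)]
    for b in blobs((Sa<50)&(V>130),40):
        Q=tosh(c.on(quad(b),119))
        if abs(Q.mean(0)-[97,0]).max()<50: print(n,cv2.minAreaRect(Q.astype(np.float32)),b.sum())
    S.append(c.im[180:270,190:350] if n=="scene" else c.im[125:260,210:350])
a,b=[cv2.resize(s[:,:,::-1],(400,int(400*s.shape[0]/s.shape[1]))) for s in S]
m=np.zeros((max(len(a),len(b)),800,3),np.uint8); m[:len(a),:400]=a; m[:len(b),400:]=b; cv2.imwrite("pics/fin.png",m)
w=Cam("wrist"); np.save("pics/w12.npy",w.im); chk(w,[-105,-35,35,105]); print(tosh(w.e))
E
```

```text
tool_pos: [686.3, 29.8, 115.8]
force: [0.1, 0.2, -0.1]
gripper_width: 0.443
finger_force: 0.0
t: 86.7
tool_pos: [447.9, 9.4, 207.4]
scene ((76.56744384765625, 0.6515960693359375), (66.95388793945312, 162.3220672607422), 0.12130190432071686) 777
side ((97.09989166259766, 1.0288543701171875), (157.3423614501953, 29.13947105407715), 89.97107696533203) 375
-105 -12 x crossings [-21.1, -1.4, 7.1] -105 12 x crossings [-70.3, -1.2, 7.1] sides@ -25 [-130.3, -85.5] sides@ -8 [-121.7, -85.7] 
-35 -12 x crossings [-69.8, -64.8, -60.8, -0.8, 7.0] -35 12 x crossings [-70.0, -1.0, 6.8] sides@ -25 [-55.0, -16.4] sides@ -8 [-51.3, -16.5] 
35 -12 x crossings [-70.2, -1.5, 7.2] 35 12 x crossings [-70.5, -1.5, 6.9] sides@ -25 [17.9, 52.6] sides@ -8 [17.8, 52.8] 
105 -12 x crossings [-70.9, -1.8, 7.1] 105 12 x crossings [-70.8, -1.9, 1.3, 2.0, 7.1] sides@ -25 [87.3, 122.1] sides@ -8 [87.3, 122.0] 
[[-141.5872202    75.04764031]]
```

View pics/fin.png

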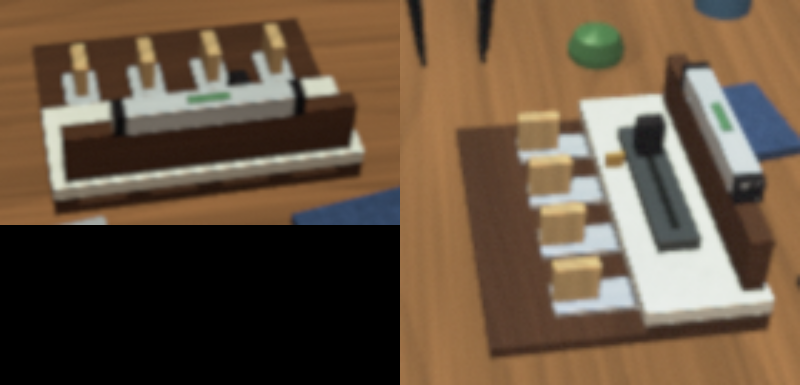

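The closing picture shows all four blades straight in their bays with rear ends at about −70 mm, the clamp grip beside the brass mark, and the level lying centred along the rail. I'm handing it in.

```bash
python3 -c "
from station import arm; print(arm.job_done())"
```

```text
the job is handed in; nothing more can be done
None
```

The job is handed in at about 87 s of robot time, with no verdict shown: all four blades are straight in their own bays with the scribed lines within about 1 mm of the board edge (one was knocked askew mid-run and reset), the clamp grip is about 0.5 mm from the brass mark after being slid to the release end first, and the spirit level was laid last, centred on the rear rail.

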